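# Fetch a dropped blood tube from under the bench riser with the reacher

### The job

A stoppered blood tube has dropped and lies in the low gap under the clear bench riser; fetch it with the reacher, never touching it with the gripper itself. Take up the reacher by its handle, slide its open jaws under the riser to both sides of the tube, squeeze the trigger until they hold the thin glass firmly but gently, draw the tube out, lift it and lay it in the steel tray without dropping it. Then lay the reacher flat on the worktop off the tray, without having knocked the riser or the other things about.

Things in the scene. Friction and masses are not known exactly. Their poses are not given: they have to be found in the camera images.
- reacher: Bench reacher (pick-up tool) 312 mm long, 0.25 kg, lying flat: grey and black handle, 14 mm shaft, steel jaws. Origin: underside of the handle on the tool's middle line, z = 0 lying flat; x along the shaft to the jaws, z up, y from the fixed palm bar to the squeeze bar. Handle x = -77 to +85 mm, 42 mm high, 60 mm wide. Shaft and yoke (to x = 176 mm) keep 10 to 28 mm above the origin.
- trigger (a joint): Squeeze bar, m: 0 free, 0.0172 at its stop. Stiff return spring, 10 N at 0, 16 N at 14 mm: a few mm of squeeze hold the tool with the jaws still wide open. Both jaws close 25 rad per m; at 14 mm the pads are parallel, 13 mm apart. Each jaw then presses a thing with 0.27 to 0.36 of the squeeze beyond the spring. The linkage hardly gives: judge the pressure by the finger force, not the stroke.
- squeeze_face (a point): Middle of the outer face of the black squeeze bar (the trigger), reacher (0, +30, 21) mm when free; it moves in towards the palm bar as it is squeezed, so the handle measures 60 mm over both faces less the trigger's value.
- palm_face (a point): Middle of the outer face of the fixed grey palm bar, reacher (0, -30, 21) mm. Take the handle from above, one finger here and one on the squeeze face: both faces are flat and upright, x = -50 to +50 mm, z = 3 to 39 mm; balance point at x = +11 mm. This face never moves on the tool, so as a gripper closes, the tool goes along with the finger on this face.
- jaw_point (a point): Point midway between the jaw pads, reacher (222, 0, 9) mm. Rubber pads 34 mm long (x = 205 to 239 mm), 1 to 17 mm above the reacher's underside. Open: 51 mm between the pads' middles, 85 mm over the jaws.
- jaw_left: Jaw on the tool's +y (squeeze bar) side: steel with a black rubber pad inside. Origin on its upright pivot, reacher (167, +10, 0) mm; its x runs along the jaw, pad middle 55 mm from the pivot.
- jaw_right: The same jaw mirrored, pivot at reacher (167, -10, 0) mm.
- tube: The dropped tube: stoppered glass blood tube with a white label, 92 mm long, 13 mm thick (cap 16 mm thick, 15 mm long), 14 g, lying on the worktop under the riser. Thin glass: 3 N from each jaw holds it well, over 8 N may crack it. Origin in the middle of its round glass end, which points to the riser's mouth; z runs along the tube to the cap.
- tube_mid (a point): Middle of the tube, 45 mm from its glass end, on its axis. The balance point is 7 mm further towards the cap; held too near its glass end the tube droops or slips between the smooth pads.
- riser: Fixed clear bench riser (low shelf), 260 mm wide (y), 200 mm deep (x), top 66 mm high, clear gap 60 mm under it, cheeks 6 mm thick at y = +-127 mm, open in front and behind. Origin on the worktop under its middle; x from its open mouth (x = -100 mm) to its back. A rack of tubes stands on it, from x = +12 mm backwards, up to 165 mm over the worktop.
- tray: Fixed shallow steel tray, 130 mm (x) by 170 mm (y), walls 3 mm thick and 16 mm high with the rim, floor 3 mm. Origin on the worktop under its middle.
- oil_bottle: Small amber dropper bottle, 25 mm wide, 78 mm tall, standing beside the riser; a bystander. Origin under its middle.
- beaker: Glass beaker, 55 mm wide, 68 mm tall, standing at the right beyond the tray; a bystander. Origin under its middle.
- tape_roll: Roll of write-on tape, 67 mm across, 19 mm high, lying under the right part of the riser; a bystander. Origin under its middle.
- petri: Closed round culture dish, 92 mm across, 16 mm high, at the far left; a bystander. Origin under its middle.
- bench_timer: Small white timer, 62x66x18 mm, at the near left; a bystander. Origin under its middle.
- marker: Black felt marker, 139 mm long, 14 mm thick, lying at the far right; a bystander. Origin under its middle.

How it is judged:
By the outcome, as a careful person would: the job done as asked, in the order asked, and still so for the second after the job is handed in, with the robot touching nothing.
It also fails if it takes over 54 s, if anything falls off the work surface, if the arm or the gripper's body presses on something with over 40 N, if the wrist force passes 120 N, or if a joint passes its speed limit or range.

### The arm

A 6-joint arm with a two-finger parallel gripper is mounted at the origin on a cart in front of the work surface, level with it; the furniture and walls round the work are solid. World frame = base frame: x ahead of the robot, y to its left, z up, the work surface at z = 0. Lengths are in m, angles in rad, forces in N, time in s.
With the tool pointing down it reaches from about 0.25 to 0.725 m from the base axis. Payload 4 kg.
Tool frame: the origin (TCP) lies where the fingers leave the gripper's body, on its centre line; the fingertips stand 73 mm ahead of it and the grasp point (between the pads) lies 54 mm ahead of it (bot.tip_reach is the z of the fingertips in the tool frame, in m); z points along the fingers, x is the direction in which the jaws open and shut, and the axes are right-handed (so a half turn about z gives the same grasp; the last joint's range is limited). The gripper opens to 85 mm and grips with 20 to 120 N. Pads are 22 mm wide; open, the fingers measure 114 mm over their backs; the gripper's body (76 mm by 85 mm) begins 54 mm behind the grasp point. The pads swing forward as they close: fully open they stand 13 mm farther back than shut.
Start: joints at [-1.125, 0.241, 0.005, 1.335, 0, 1.571], TCP at [0.216, -0.451, 0.304] pointing down, gripper open.
Joint ranges: [-2.72, 2.72], [-1.05, 1.87], [-1.09, 1.28], [-1.99, 2.15], [-1.42, 1.44], [-3.14, 3.14]. Speed limits (rad/s): [2.79, 2.79, 3.14, 3.14, 3.14, 3.14].

### API

Orientations are given as a unit quaternion [x, y, z, w].
In Python, from workcell import bot, vision, job_done gives the robot as it stands.
- The arm moves only by the tool drive_tool, never from a script. Its argument "steps" is one flat list of numbers, 7 for each row, row after row: the shift along the tool's x, y, z in m, then the turn, a rotation vector about the tool's x, y, z in degrees, then the closure, from -1 (fully open) to 1 (shut). A call has 1 to 8 rows; each row shifts and turns the commanded pose from where the row before left it, along the tool's axes as they then stand; what a row does not reach is not made up. A row lasts 1/12 s, in which the tool goes at most 41.7 mm and 7.16 degrees, less where a joint would pass 70% of its speed; a pose out of reach is approached as far as the arm can. A call is refused whole if a number of a shift passes 0.0417 or a number of a turn 7.16, either way. A call with a gripper value outside its range is refused whole. The fingers move at their own pace and stop on an object; the grip force is fixed at half the most. Time passes only in rows, so rows that do not move let the fingers close. It gives the time, the measured TCP pose, the force and the opening at its end, in the units of the state.
- bot.get_obs(): the state, without advancing time (a new reading comes with each control period).
- vision.camera(name): name is "scene" or "top" or "wrist"; returns (picture, depth): 420x560x3 uint8, red, green, blue; 420x560 float32, m along the optical axis (not along the pixel's ray), 0 where there is no reading.
- vision.camera_model(name): a dict with "mtx" (3x3 intrinsics, pixels), "rvec" (rotation vector, rad) and "tvec" (3), from world to camera coordinates, as OpenCV has them. Camera axes: x right, y down, z forward; pixel columns grow to the right and rows downward; lengths in m; the calibration is good to about 2 mm. A picture is of the moment at which its call begins: read the wrist's pose just before it. camera_model takes no time and is no camera call; for the wrist camera it gives the pose at the moment of the call.
- job_done(): hands the job in, once; it reports no verdict.
The state is a dict: "clock": time; "joint_pos": joint angles; "joint_vel": joint speeds; "tau": joint torques, N m; "eef_pos": TCP position; "tool_rot": TCP orientation; "ft_force": force on the tool from outside, world axes, zero at the start; "ft_torque": the same for the moment, N m; "grip_width": finger opening in m.
Only numpy, scipy, OpenCV 4.12 (cv2) and the standard library are available. Lean on these libraries where they do the work, as an engineer would, in place of code of your own. Each camera call takes 0.05 s, during which the arm holds its last target.

## Working session

There is one attempt and no reset: what is moved stays moved. The work goes in short steps, Python scripts to look and compute and a tool call to move; the robot and the scene stay as the last step left them, time stands still between calls to the robot, and variables do not carry over. Pictures are saved under pics/ and viewed, and the job is handed in when it is done.

Besides the shell and the picture viewer there is one more tool, called after "Request:" as name(argument=value, ...) on one line, values as JSON. drive_tool: Moves the arm, as the interface text tells. Its arguments: {"type":"object","properties":{"steps":{"type":"array"}},"required":["steps"]}

```bash
ls; mkdir -p pics; python3 - <<'E'
from workcell import bot,vision
import cv2
print(bot.get_obs())
for n in ("scene","top","wrist"):
    p,d=vision.camera(n); cv2.imwrite(f"pics/{n}0.png",p[:,:,::-1]); import numpy as np; np.save(f"pics/{n}0.npy",d)
    m=vision.camera_model(n); print(n,m)
E
```

```text
pics
{'clock': 0.0, 'joint_pos': array([-1.12498102e+00,  2.41431138e-01,  3.74733419e-03,  1.33517728e+00,
       -6.86184631e-06,  1.57081245e+00]), 'joint_vel': array([-4.33117570e-04, -3.60434328e-05,  2.72118141e-04, -2.04316831e-03,
       -1.14876462e-03,  1.33178993e-03]), 'tau': array([-2.54673350e-04, -3.72319829e+01,  2.52406186e+01,  1.70073321e-02,
       -6.52045969e-05, -7.53587955e-06]), 'eef_pos': array([ 0.21539609, -0.45071334,  0.30301253]), 'tool_rot': array([ 8.45924812e-01, -5.33301178e-01, -8.75154964e-04, -5.47653409e-04]), 'ft_force': array([ 0.23890928,  0.16655319, -0.59970907]), 'ft_torque': array([ 0.02082735,  0.03080063, -0.00317846]), 'grip_width': 0.08581126774228537}
scene {'mtx': array([[413.67569827,   0.        , 284.69803161],
       [  0.        , 413.67569827, 209.75280143],
       [  0.        ,   0.        ,   1.        ]]), 'rvec': array([ 0.91702387, -2.09476333,  1.37166781]), 'tvec': array([0.31993538, 0.23775074, 0.91492538])}
top {'mtx': array([[507.98346657,   0.        , 278.63694881],
       [  0.        , 507.98346657, 211.18280036],
       [  0.        ,   0.        ,   1.        ]]), 'rvec': array([ 2.14043662, -2.09850012,  0.16948588]), 'tvec': array([-0.06470323,  0.57923406,  1.46038088])}
wrist {'mtx': array([[318.59488435,   0.        , 270.31448902],
       [  0.        , 318.59488435, 207.39013519],
       [  0.        ,   0.        ,   1.        ]]), 'rvec': array([-2.46619181,  1.55151202,  0.20768807]), 'tvec': array([-0.4983054 , -0.03600574,  0.37890686])}
```

View pics/scene0.png

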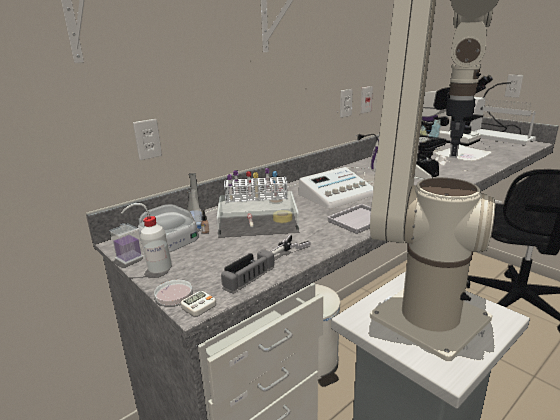

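View pics/top0.png

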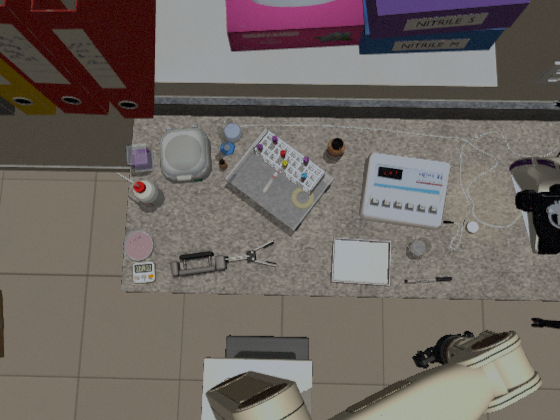

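View pics/wrist0.png

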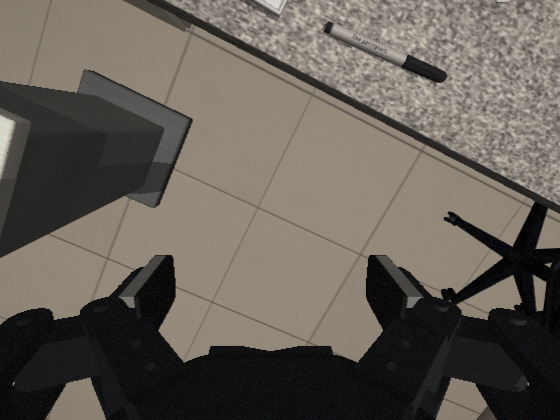

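```bash
python3 - <<'E'
import cv2
p=cv2.imread("pics/top0.png")
cv2.imwrite("pics/c1.png",cv2.resize(p[220:300,120:290],None,fx=4.7,fy=4.7,interpolation=cv2.INTER_CUBIC))
cv2.imwrite("pics/c2.png",cv2.resize(p[120:240,210:340],None,fx=5,fy=5,interpolation=cv2.INTER_CUBIC))
cv2.imwrite("pics/c3.png",cv2.resize(p[220:300,320:460],None,fx=5,fy=5,interpolation=cv2.INTER_CUBIC))
E
```

```text
(no output)
```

View pics/c1.png

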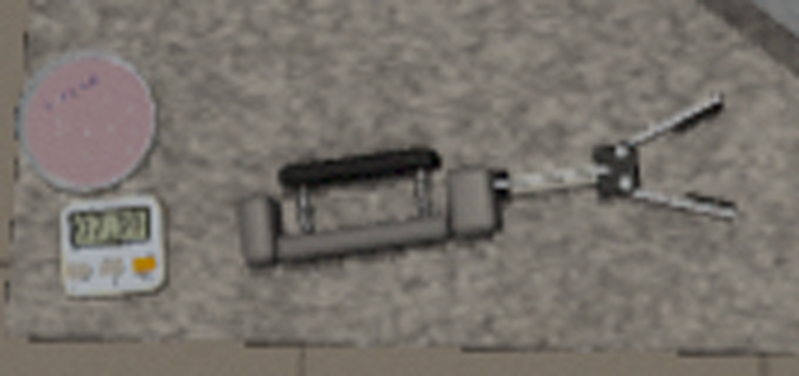

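View pics/c2.png

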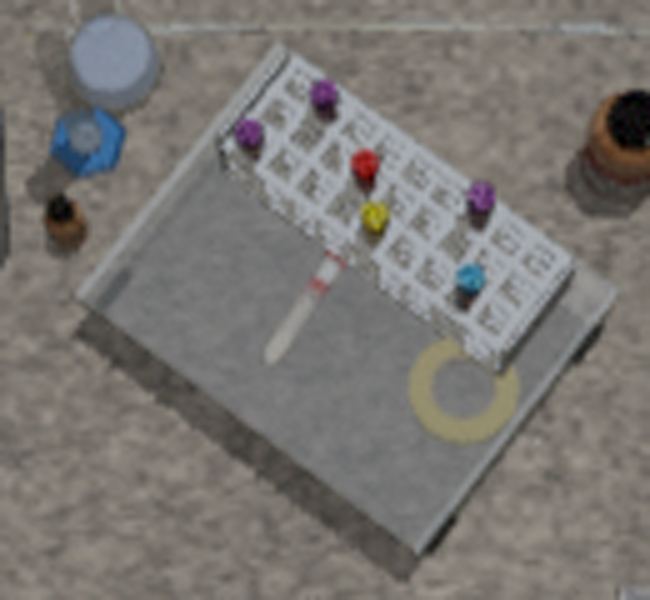

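View pics/c3.png

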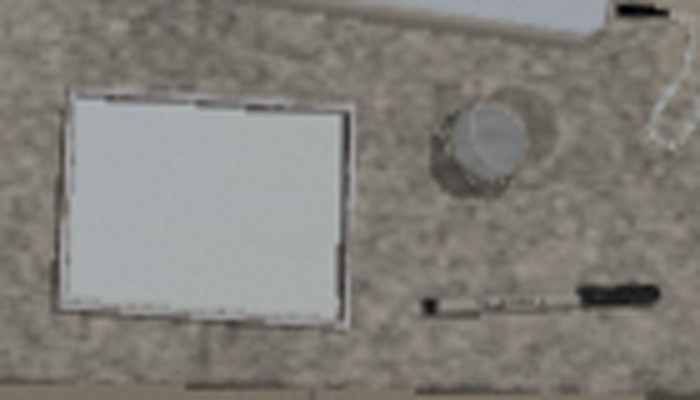

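```bash
cat > h.py <<'E'
import numpy as np,cv2
from workcell import bot,vision
def ray(name,uv,z,m=None):
    m=m or vision.camera_model(name)
    R,_=cv2.Rodrigues(m['rvec']); t=m['tvec'].ravel()
    d=R.T@np.linalg.inv(m['mtx'])@np.array([uv[0],uv[1],1.]); c=-R.T@t
    return c+d*(z-c[2])/d[2]
def proj(name,P,m=None):
    m=m or vision.camera_model(name)
    return cv2.projectPoints(np.array(P,float).reshape(-1,3),m['rvec'],m['tvec'],m['mtx'],None)[0].reshape(-1,2)
E
python3 - <<'E'
from h import *
np.set_printoptions(precision=4,suppress=True)
m=vision.camera_model('top')
def c1(u,v):return (120+u/4.7,220+v/4.7)
def c2(u,v):return (210+u/5,120+v/5)
def c3(u,v):return (320+u/5,220+v/5)
def r(n,uv,z): print(n,ray('top',uv,z,m))
r('handle rear bottom-left',c1(252,268),.042)
r('handle rear top-left',c1(240,197),.042)
r('front top right',c1(493,168),.042); r('front bot right',c1(503,232),.042)
r('sq bar L',c1(281,176),.039); r('sqbar R',c1(440,158),.039)
r('pivots',c1(622,152),.028); r('pivot2',c1(626,184),.028)
r('jawtipL',c1(720,100),.017); r('jawtipR',c1(735,212),.017)
r('tube glass',c2(268,360),.0065); r('cap near stop',c2(318,285),.0065); r('cap end?',c2(340,255),.0065)
for n,p in dict(FL=(78,295),FR=(415,553),BR=(615,292),BL=(280,45)).items(): r('riser '+n,c2(*p),.066)
r('tape',c2(464,390),.019)
for p in [(72,92),(353,105),(347,325),(60,308)]: r('tray',c3(*p),.016)
r('timer',c1(112,245),.018); r('petri',c1(88,120),.016); r('beaker',c3(480,165),.03);r('edge',c1(400,345),0);r('edge',c3(400,388),0); r('dropper',c2(65,240),.01)
r('sqbar top', c1(360,170),.039)
E
```

```text
handle rear bottom-left [0.3801 0.2511 0.042 ]
handle rear top-left [0.4241 0.2613 0.042 ]
front top right [0.4455 0.1028 0.042 ]
front bot right [0.4056 0.0949 0.042 ]
sq bar L [0.4381 0.2368 0.039 ]
sqbar R [0.4514 0.1369 0.039 ]
pivots [0.4585 0.023  0.028 ]
pivot2 [0.4383 0.0198 0.028 ]
jawtipL [ 0.4942 -0.0381  0.017 ]
jawtipR [ 0.4228 -0.0493  0.017 ]
tube glass [ 0.6478 -0.0046  0.0065]
cap near stop [ 0.696  -0.0344  0.0065]
cap end? [ 0.7154 -0.0476  0.0065]
riser FL [0.6725 0.1069 0.066 ]
riser FR [ 0.5208 -0.0968  0.066 ]
riser BR [ 0.6798 -0.2132  0.066 ]
riser BL [ 0.8305 -0.0098  0.066 ]
tape [ 0.6284 -0.1254  0.019 ]
tray [ 0.5065 -0.2222  0.016 ]
tray [ 0.5019 -0.3907  0.016 ]
tray [ 0.3709 -0.3848  0.016 ]
tray [ 0.3774 -0.2153  0.016 ]
timer [0.3938 0.3468 0.018 ]
petri [0.4735 0.3683 0.016 ]
beaker [ 0.4659 -0.4621  0.03  ]
edge [0.3352 0.163  0.    ]
edge [ 0.3351 -0.4188  0.    ]
dropper [0.7212 0.1237 0.01  ]
sqbar top [0.4428 0.1871 0.039 ]
```

```bash
cat >> h.py <<'E'
from scipy.spatial.transform import Rotation as Ro
def Rt(yawdeg,pitch=0,):
    t=np.radians(yawdeg);c,s=np.cos(t),np.sin(t)
    return np.array([[c,s,0],[s,-c,0],[0,0,-1.]])   # columns x,y,z of tool
def plan(pos,yaw,n,g=-1,start=None,dec=4,R1=None):
    if start is None:
        o=bot.get_obs(); p=np.array(o['eef_pos']);R=Ro.from_quat(o['tool_rot']).as_matrix()
    else: p,R=start
    R1=Rt(yaw) if R1 is None else R1
    pos=np.array(pos,float); 
    for i in range(n):
        k=n-i
        d=np.round(R.T@((pos-p)/k),dec)
        rv=np.round(np.degrees(Ro.from_matrix(R.T@R1).as_rotvec())/k,2)
        print(','.join(f'{v:g}' for v in [*d,*rv,g]))
        p=p+R@d; R=R@Ro.from_rotvec(np.radians(rv)).as_matrix()
    print('end',p,Ro.from_matrix(R).as_quat())
def st():
    o=bot.get_obs(); R=Ro.from_quat(o['tool_rot']).as_matrix()
    print('t %.2f'%o['clock'],'p',np.round(o['eef_pos'],4),'yaw %.2f'%np.degrees(np.arctan2(R[1,0],R[0,0])),'z',np.round(R[:,2],4),'F',np.round(o['ft_force'],2),'T',np.round(o['ft_torque'],2),'w %.5f'%o['grip_width'])
E
python3 - <<'E'
from h import *
st(); plan((.40,.16,.28),9.5,24,dec=3)
E
```

```text
t 0.15 p [ 0.2154 -0.4508  0.3032] yaw -64.46 z [-7.0e-04  1.5e-03 -1.0e+00] F [ 0.28 -0.59  0.08] T [-0.01 -0.02 -0.  ] w 0.08515
-0.02,-0.018,0.001,-0,0,-3.08,-1
-0.019,-0.019,0.001,-0,0,-3.08,-1
-0.018,-0.02,0.001,-0,0,-3.08,-1
-0.016,-0.021,0.001,-0,0,-3.08,-1
-0.015,-0.022,0.001,-0,0,-3.08,-1
-0.014,-0.022,0.001,-0,0,-3.08,-1
-0.013,-0.023,0.001,-0,0,-3.08,-1
-0.012,-0.024,0.001,-0,0,-3.08,-1
-0.01,-0.024,0.001,-0,0,-3.08,-1
-0.009,-0.025,0.001,-0.01,0,-3.08,-1
-0.008,-0.025,0.001,-0,0,-3.08,-1
-0.006,-0.026,0.001,-0.01,0,-3.08,-1
-0.005,-0.026,0.001,-0.01,0.01,-3.08,-1
-0.004,-0.026,0.001,-0,0,-3.08,-1
-0.002,-0.027,0.001,-0.01,0.01,-3.08,-1
-0.001,-0.027,0.001,-0,0,-3.08,-1
0.001,-0.027,0.001,-0.01,0.01,-3.08,-1
0.002,-0.026,0.001,-0,0,-3.09,-1
0.004,-0.026,0.001,-0.01,0.01,-3.08,-1
0.005,-0.026,0.001,-0,0,-3.09,-1
0.007,-0.026,0.001,-0.01,0.01,-3.08,-1
0.008,-0.025,0.001,-0,0,-3.09,-1
0.009,-0.025,0.001,-0.01,0.01,-3.08,-1
0.01,-0.025,0.001,-0,0,-3.09,-1
end [0.39975263 0.15993024 0.27972918] [ 9.96563769e-01  8.28290606e-02 -1.52133952e-05 -6.60442478e-06]
```

Request:
drive_tool(steps=[-0.02,-0.018,0.001,0,0,-3.1,-1,-0.019,-0.019,0.001,0,0,-3.1,-1,-0.018,-0.02,0.001,0,0,-3.1,-1,-0.016,-0.021,0.001,0,0,-3.1,-1,-0.015,-0.022,0.001,0,0,-3.1,-1,-0.014,-0.022,0.001,0,0,-3.1,-1,-0.013,-0.023,0.001,0,0,-3.1,-1,-0.012,-0.024,0.001,0,0,-3.1,-1])

```text
clock: 0.82
eef_pos: [0.2768, -0.2458, 0.2957]
tool_rot: [0.941, -0.338, -0.0, -0.0]
ft_force: [1.0, 1.5, -0.2]
grip_width: 0.0854
```

Request:
drive_tool(steps=[-0.01,-0.024,0.001,0,0,-3.1,-1,-0.009,-0.025,0.001,0,0,-3.1,-1,-0.008,-0.025,0.001,0,0,-3.1,-1,-0.006,-0.026,0.001,0,0,-3.1,-1,-0.005,-0.026,0.001,0,0,-3.1,-1,-0.004,-0.026,0.001,0,0,-3.1,-1,-0.002,-0.027,0.001,0,0,-3.1,-1,-0.001,-0.027,0.001,0,0,-3.1,-1])

```text
clock: 1.48
eef_pos: [0.3368, -0.0421, 0.2878]
tool_rot: [0.992, -0.128, 0.0, 0.0]
ft_force: [0.3, 0.1, 1.0]
grip_width: 0.0854
```

Request:
drive_tool(steps=[0.001,-0.027,0.001,0,0,-3.1,-1,0.002,-0.026,0.001,0,0,-3.1,-1,0.004,-0.026,0.001,0,0,-3.1,-1,0.005,-0.026,0.001,0,0,-3.1,-1,0.007,-0.026,0.001,0,0,-3.1,-1,0.008,-0.025,0.001,0,0,-3.1,-1,0.009,-0.025,0.001,0,0,-3.1,-1,0.01,-0.025,0.001,0,0,-3.1,-1])

```text
clock: 2.15
eef_pos: [0.3975, 0.1616, 0.2796]
tool_rot: [0.996, 0.088, -0.0, 0.0]
ft_force: [0.6, 0.5, 0.3]
grip_width: 0.0856
```

```bash
python3 - <<'E'
from h import *
st(); p,d=vision.camera('wrist'); cv2.imwrite('pics/w1.png',p[:,:,::-1]); np.save('pics/w1.npy',d)
import pickle; pickle.dump(vision.camera_model('wrist'),open('pics/w1.pkl','wb')); st()
E
```

```text
t 2.15 p [0.3975 0.1616 0.2796] yaw 10.11 z [-4.e-04 -3.e-04 -1.e+00] F [0.6  0.51 0.34] T [-0.   -0.05 -0.03] w 0.08557
t 2.20 p [0.3991 0.1653 0.2795] yaw 10.40 z [ 0.0011  0.0037 -1.    ] F [2.48 2.71 0.95] T [ 0.26 -0.2  -0.01] w 0.08535
```

View pics/w1.png

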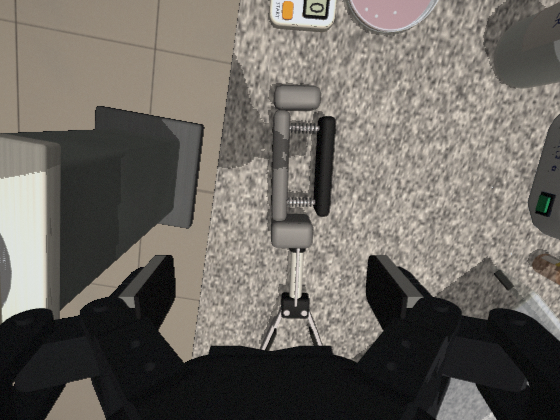

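```bash
python3 - <<'E'
from h import *
import pickle
st(); m=vision.camera_model('wrist');p,d=vision.camera('wrist'); st()
pickle.dump(m,open('pics/w2.pkl','wb'));np.save('pics/w2.npy',d);cv2.imwrite('pics/w2.png',p[:,:,::-1])
cv2.imwrite('pics/w2c.png',cv2.resize(p[75:355,230:390,::-1],None,fx=2.14,fy=2.14,interpolation=cv2.INTER_CUBIC))
p,d=vision.camera('wrist');print(m['tvec'],vision.camera_model('wrist')['tvec'])
E
```

```text
t 2.20 p [0.3991 0.1653 0.2795] yaw 10.40 z [ 0.0011  0.0037 -1.    ] F [2.48 2.71 0.95] T [ 0.26 -0.2  -0.01] w 0.08535
t 2.25 p [0.3982 0.1631 0.2794] yaw 10.23 z [ 1.e-04  1.e-03 -1.e+00] F [ 0.39 -0.86 -0.14] T [-0.09  0.   -0.  ] w 0.08558
[-0.42168502  0.06097554  0.37804195] [-0.41823811  0.05842764  0.37880545]
```

View pics/w2c.png

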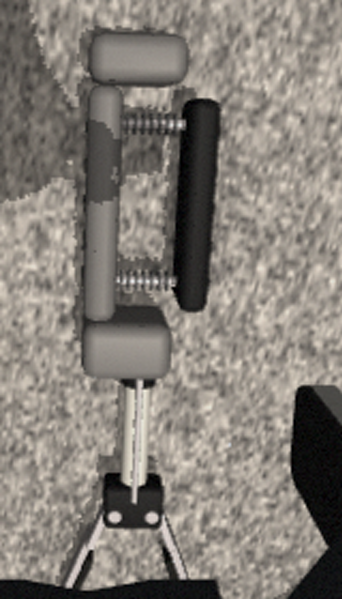

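```bash
python3 - <<'E'
from h import *
import pickle
np.set_printoptions(precision=4,suppress=True)
m=pickle.load(open('pics/w2.pkl','rb'))
d=np.load('pics/w2.npy')
def P(u,v,z): return ray('wrist',(230+u/2.14,75+v/2.14),z,m)
def mid(a,b): return (a+b)/2
A=mid(P(115,517,.028),P(152,518,.028)); print('piv',A, P(115,517,.028),P(152,518,.028))
for n,a in dict(sqr=(201,105,.039),sqf=(191,305,.039),pr=(105,95,.039),pf=(100,310,.039),s1=(140,385,.028),s2=(133,490,.028),rb1=(92,30,.042),rb2=(187,32,.042),fb1=(84,378,.042),fb2=(168,376,.042)).items():
    print(n,P(*a), d[int(75+a[1]/2.14),int(230+a[0]/2.14)])
def ang(a,b):
    v=P(*b)-P(*a); return np.degrees(np.arctan2(v[1],v[0])),np.hypot(*v[:2])
print(ang((201,105,.039),(191,305,.039)),ang((105,95,.039),(100,310,.039)),ang((140,385,.028),(133,490,.028)))
E
```

```text
piv [0.4505 0.0223 0.028 ] [0.4407 0.0208 0.028 ] [0.4604 0.0238 0.028 ]
sqr [0.4363 0.2381 0.039 ] 0.30096883
sqf [0.4523 0.1473 0.039 ] 0.32415032
pr [0.3938 0.2346 0.039 ] 0.29640663
pf [0.4101 0.1369 0.039 ] 0.32102868
s1 [0.4385 0.0981 0.028 ] 0.3438862
s2 [0.4469 0.0386 0.028 ] 0.36015755
rb1 [0.3832 0.2597 0.042 ] 0.32932642
rb2 [0.4232 0.2663 0.042 ] 0.32952183
fb1 [0.4087 0.1025 0.042 ] 0.376252
fb2 [0.4486 0.1109 0.042 ] 0.37537503
(np.float64(-80.0158248815372), np.float64(0.09225155243595852)) (np.float64(-80.49522799636884), np.float64(0.09899678016497312)) (np.float64(-81.9094451282027), np.float64(0.06018287688896295))
```

```bash
python3 - <<'E'
from h import *
st(); plan((.4248,.1762,.14),9.5,6,dec=4)
E
```

```text
t 2.30 p [0.3975 0.1616 0.2793] yaw 10.10 z [-1.e-03 -5.e-04 -1.e+00] F [-0.87 -0.22 -0.02] T [-0.06 -0.01  0.03] w 0.08528
0.0049,-0.0016,0.0232,0,0.01,0.1,-1
0.0049,-0.0016,0.0232,0,0.01,0.1,-1
0.0049,-0.0016,0.0232,0,0.01,0.1,-1
0.0049,-0.0016,0.0232,0.01,0.01,0.1,-1
0.0049,-0.0017,0.0233,0,0.01,0.1,-1
0.005,-0.0017,0.0232,0.01,0.01,0.1,-1
end [0.42482301 0.1762514  0.14001941] [ 9.96563953e-01  8.28268445e-02 -2.10309105e-05 -3.20826772e-05]
```

Request:
drive_tool(steps=[0.005,-0.0016,0.0232,0,0,0.1,-1,0.005,-0.0016,0.0232,0,0,0.1,-1,0.005,-0.0016,0.0232,0,0,0.1,-1,0.005,-0.0016,0.0232,0,0,0.1,-1,0.005,-0.0016,0.0232,0,0,0.1,-1,0.005,-0.0016,0.0232,0,0,0.1,-1,0,0,0,0,0,0,-1])

```text
clock: 2.88
eef_pos: [0.4232, 0.173, 0.1369]
tool_rot: [0.997, 0.081, -0.004, 0.001]
ft_force: [-0.8, -0.4, -0.2]
grip_width: 0.0853
```

```bash
python3 - <<'E'
from h import *
st(); p,d=vision.camera('wrist');cv2.imwrite('pics/w3.png',p[:,:,::-1]);st();plan((.4248,.1762,.077),9.5,4,dec=4)
E
```

```text
t 2.88 p [0.4232 0.173  0.1369] yaw 9.24 z [-0.0072 -0.0032 -1.    ] F [-0.84 -0.43 -0.2 ] T [-0.05  0.05 -0.02] w 0.08534
t 2.93 p [0.4237 0.1732 0.1389] yaw 9.25 z [-0.0056 -0.0025 -1.    ] F [-0.2  -0.14 -0.58] T [-0.02  0.04  0.04] w 0.08537
0.0005,-0.0007,0.0155,0.02,0.08,-0.06,-1
0.0005,-0.0007,0.0154,0.02,0.09,-0.06,-1
0.0004,-0.0007,0.0155,0.03,0.08,-0.06,-1
0.0004,-0.0007,0.0154,0.02,0.09,-0.07,-1
end [0.4248127  0.1761973  0.07704419] [9.96562625e-01 8.28428240e-02 3.51059820e-06 1.47538814e-05]
```

View pics/w3.png

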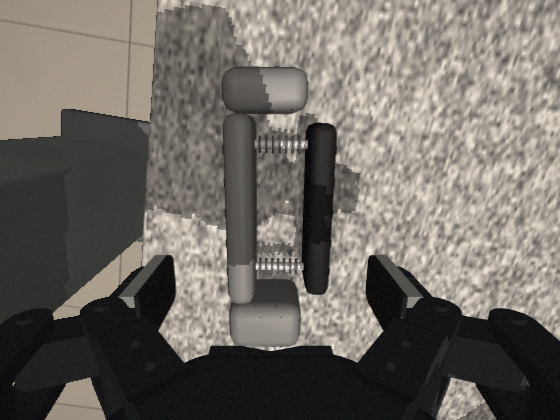

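Request:
drive_tool(steps=[0.0005,-0.0007,0.0155,0,0,0,-1,0.0005,-0.0007,0.0155,0,0,0,-1,0.0005,-0.0007,0.0155,0,0,0,-1,0.0005,-0.0007,0.0155,0,0,0,-1,0,0,0,0,0,0,-1,0,0,0,0,0,0,-1])

```text
clock: 3.43
eef_pos: [0.4269, 0.1775, 0.0796]
tool_rot: [0.997, 0.081, -0.0, 0.0]
ft_force: [0.7, 0.6, 0.4]
grip_width: 0.0857
```

```bash
python3 - <<'E'
from h import *
st(); p,d=vision.camera('wrist');cv2.imwrite('pics/w4.png',p[:,:,::-1]);st();print(bot.get_obs()['joint_pos'])
p,d=vision.camera('scene');cv2.imwrite('pics/s4.png',cv2.resize(p[200:310,170:330,::-1],None,fx=5,fy=5))
E
```

```text
t 3.43 p [0.4269 0.1775 0.0796] yaw 9.30 z [-3.e-04 -2.e-04 -1.e+00] F [0.72 0.64 0.43] T [ 0.02  0.01 -0.04] w 0.08573
t 3.48 p [0.4275 0.1778 0.0801] yaw 9.31 z [ 1.2e-03  4.0e-04 -1.0e+00] F [ 0.6   0.66 -0.56] T [ 0.02  0.01 -0.06] w 0.08552
[ 3.94106126e-01  3.99348104e-01 -4.28126877e-01  7.42020678e-01
 -7.46217703e-05  1.80243885e+00]
```

View pics/w4.png

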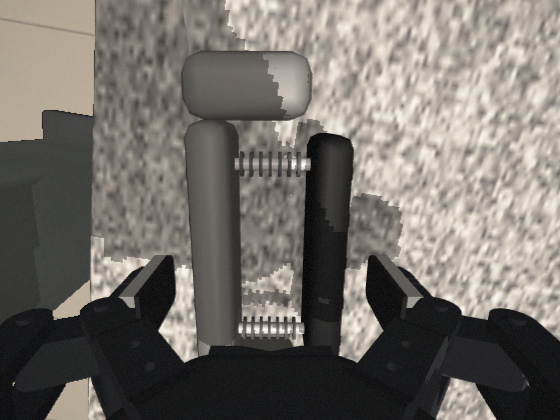

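View pics/s4.png

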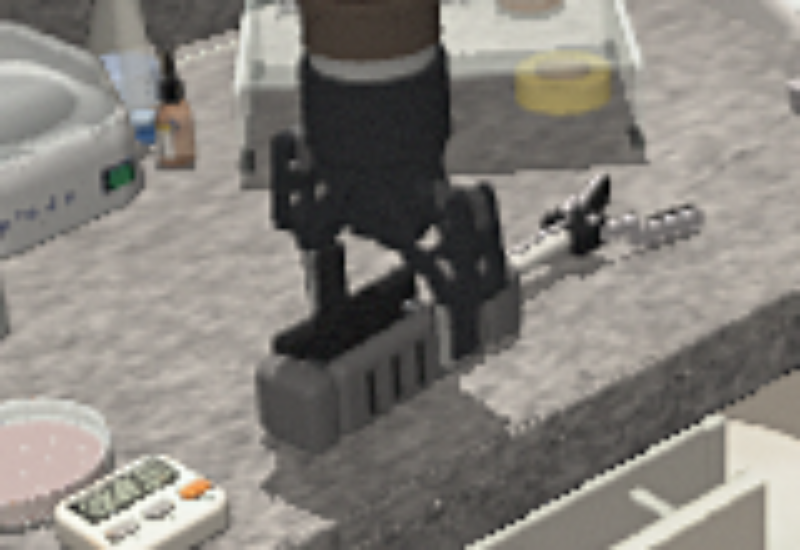

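Request:
drive_tool(steps=[-0.001,0,0.003,0,0,0,-0.7,0,0,0,0,0,0,-0.7,0,0,0,0,0,0,-0.7,0,0,0,0,0,0,-0.7])

```text
clock: 3.87
eef_pos: [0.4261, 0.1778, 0.0761]
tool_rot: [0.997, 0.081, 0.0, -0.0]
ft_force: [0.2, 0.9, -0.2]
grip_width: 0.0726
```

```bash
python3 - <<'E'
from h import *
st()
E
```

```text
t 3.87 p [0.4261 0.1778 0.0761] yaw 9.35 z [ 5.e-04  1.e-04 -1.e+00] F [ 0.18  0.88 -0.15] T [ 0.03 -0.    0.02] w 0.07261
```

Request:
drive_tool(steps=[0,0,0,0,0,0,-0.5,0,0,0,0,0,0,-0.45,0,0,0,0,0,0,-0.4,0,0,0,0,0,0,-0.38,0,0,0,0,0,0,-0.36,0,0,0,0,0,0,-0.36,0,0,0,0,0,0,-0.36,0,0,0,0,0,0,-0.36])

```text
clock: 4.53
eef_pos: [0.4255, 0.1777, 0.0762]
tool_rot: [0.997, 0.081, -0.0, -0.0]
ft_force: [-3.1, -1.2, 7.6]
grip_width: 0.0587
```

```bash
python3 - <<'E'
from h import *
st()
E
```

```text
t 4.53 p [0.4255 0.1777 0.0762] yaw 9.33 z [-9.e-04  1.e-04 -1.e+00] F [-3.06 -1.24  7.56] T [-0.13  0.62 -0.22] w 0.05868
```

Request:
drive_tool(steps=[0,0,0,0,0,0,-0.33,0,0,0,0,0,0,-0.3,0,0,0,0,0,0,-0.3,0,0,0,0,0,0,-0.3])

```text
clock: 4.87
eef_pos: [0.4244, 0.1775, 0.0767]
tool_rot: [0.997, 0.081, -0.002, -0.0]
ft_force: [-7.0, -1.5, 14.9]
grip_width: 0.0558
```

Request:
drive_tool(steps=[0,0,0,0,0,0,-0.27,0,0,0,0,0,0,-0.25,0,0,0,0,0,0,-0.25,0,0,0,0,0,0,-0.25])

```text
clock: 5.2
eef_pos: [0.4235, 0.1773, 0.077]
tool_rot: [0.997, 0.081, -0.002, -0.0]
ft_force: [-10.0, -1.6, 21.1]
grip_width: 0.0536
```

```bash
python3 - <<'E'
from h import *
st();p,d=vision.camera('wrist');cv2.imwrite('pics/w5.png',p[:,:,::-1]); st()
E
```

```text
t 5.20 p [0.4235 0.1773 0.077 ] yaw 9.34 z [-4.7e-03 -2.0e-04 -1.0e+00] F [-10.05  -1.61  21.08] T [-0.4   2.02 -0.19] w 0.05364
t 5.25 p [0.4235 0.1773 0.077 ] yaw 9.34 z [-4.7e-03 -2.0e-04 -1.0e+00] F [-11.02  -2.24  20.91] T [-0.42  2.11 -0.24] w 0.05389
```

View pics/w5.png

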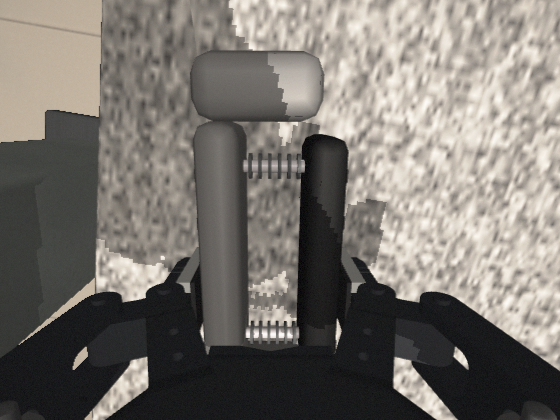

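Request:
drive_tool(steps=[0,0,-0.001,0,0,0,-0.26,0,0,-0.001,0,0,0,-0.28,0,0,-0.001,0,0,0,-0.3,0,0,-0.001,0,0,0,-0.3,0,0,-0.001,0,0,0,-0.3,0,0,0,0,0,0,-0.3])

```text
clock: 5.75
eef_pos: [0.4261, 0.1777, 0.0806]
tool_rot: [0.997, 0.081, -0.0, 0.0]
ft_force: [-0.1, 0.1, -2.6]
grip_width: 0.0553
```

```bash
python3 - <<'E'
from h import *
st()
E
```

```text
t 5.75 p [0.4261 0.1777 0.0806] yaw 9.34 z [-1.e-04 -1.e-04 -1.e+00] F [-0.11  0.05 -2.57] T [ 0.02 -0.02  0.01] w 0.05533
```

```bash
python3 - <<'E'
from h import *
p=cv2.imread('pics/scene0.png')
cv2.imwrite("pics/s0c.png",cv2.resize(p[165:245,205:310],None,fx=7,fy=7,interpolation=cv2.INTER_CUBIC))
p=cv2.imread('pics/top0.png')
cv2.imwrite("pics/t0c.png",cv2.resize(p[160:200,255:285],None,fx=15,fy=15,interpolation=cv2.INTER_CUBIC))
np.set_printoptions(precision=1,suppress=True)
print((proj('scene',[[.648,-.0046,.0065],[.7154,-.0476,.0065],[.7254,-.054,.0065]])-[205,165])*7)
E
```

```text
[[328.2 424.1]
 [314.  357.1]
 [312.  347.8]]
```

View pics/s0c.png

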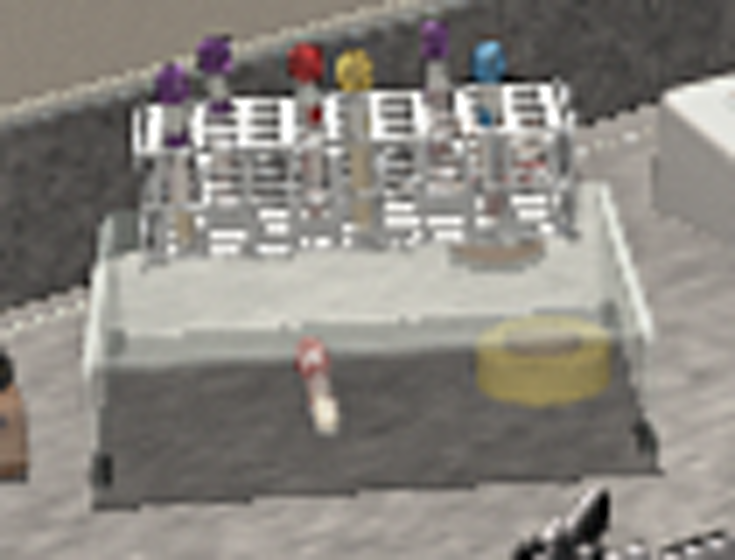

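View pics/t0c.png

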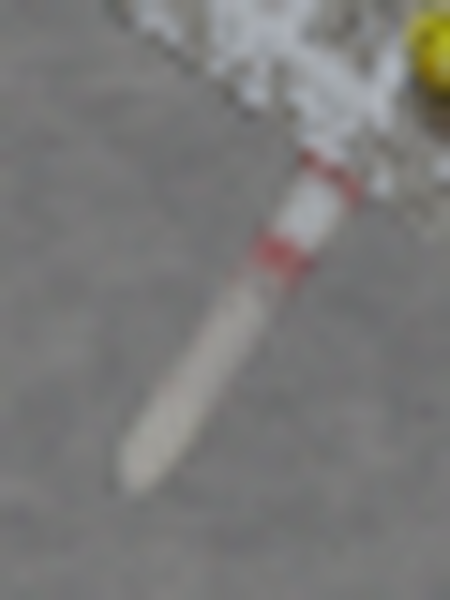

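```bash
python3 - <<'E'
from h import *
f=lambda u,v,z: ray('top',(255+u/15,160+v/15),z)
a=f(138,488,.0065);b=f(333,172,.008);c=f(150,455,.0065);e=f(285,255,.008)
print(a,b,c,e)
for x,y in ((a,b),(c,b),(a,e),(c,e)):
    v=y-x;print(np.degrees(np.arctan2(v[1],v[0])),np.hypot(*v[:2]))
E
```

```text
[ 0.64614045 -0.00648386  0.0065    ] [ 0.71344355 -0.04519815  0.008     ] [ 0.65313482 -0.00877361  0.0065    ] [ 0.69559806 -0.03566149  0.008     ]
-29.908504437389954 0.07764344382531393
-31.130634888725172 0.07045488597865383
-30.53858117135065 0.057422902188420055
-32.34214916756134 0.05026017641837319
```

```bash
python3 - <<'E'
from h import *
st(); plan((.387,.150,.105),58.5,14,g=-.3,dec=4)
E
```

```text
t 5.75 p [0.4261 0.1777 0.0806] yaw 9.34 z [-1.e-04 -1.e-04 -1.e+00] F [-0.11  0.05 -2.57] T [ 0.02 -0.02  0.01] w 0.05533
-0.0031,0.0015,-0.0017,0,0,-3.51,-0.3
-0.0032,0.0013,-0.0017,0,0,-3.51,-0.3
-0.0032,0.0011,-0.0018,0,0,-3.51,-0.3
-0.0033,0.0009,-0.0017,0,0,-3.51,-0.3
-0.0033,0.0007,-0.0018,-0,0,-3.51,-0.3
-0.0034,0.0005,-0.0017,-0,0,-3.51,-0.3
-0.0034,0.0003,-0.0018,-0,0,-3.51,-0.3
-0.0034,0.0001,-0.0017,-0,0,-3.51,-0.3
-0.0034,-0.0001,-0.0018,-0,0,-3.51,-0.3
-0.0034,-0.0003,-0.0017,-0,0,-3.51,-0.3
-0.0034,-0.0006,-0.0018,-0,0,-3.52,-0.3
-0.0034,-0.0007,-0.0017,-0,0,-3.51,-0.3
-0.0033,-0.001,-0.0018,-0,0.01,-3.52,-0.3
-0.0032,-0.0011,-0.0017,-0,0,-3.51,-0.3
end [0.387058   0.15000505 0.10498619] [ 8.72503740e-01  4.88607432e-01 -1.31897445e-05 -1.65097708e-05]
```

Request:
drive_tool(steps=[-0.003,0.0015,-0.004,0,0,0,-0.3,-0.003,0.0013,-0.004,0,0,-3.5,-0.3,-0.003,0.001,-0.004,0,0,-3.5,-0.3,-0.003,0.001,-0.004,0,0,-3.5,-0.3,-0.003,0.0007,-0.004,0,0,-3.5,-0.3,-0.003,0.0005,-0.004,0,0,-3.5,-0.3,-0.003,0.0003,0,0,0,-3.5,-0.3,-0.003,0,0,0,0,-3.5,-0.3])

```text
clock: 6.42
eef_pos: [0.4049, 0.1639, 0.1052]
tool_rot: [0.956, 0.292, 0.0, 0.0]
ft_force: [1.1, 0.0, -3.0]
grip_width: 0.0554
```

Request:
drive_tool(steps=[-0.0035,0,0,0,0,-3.5,-0.3,-0.0035,-0.0003,0,0,0,-3.5,-0.3,-0.0035,-0.0005,0,0,0,-3.5,-0.3,-0.0035,-0.0007,0,0,0,-3.5,-0.3,-0.0035,-0.001,0,0,0,-3.5,-0.3,-0.0035,-0.001,0,0,0,-3.5,-0.3,0,0,0,0,0,-3.5,-0.3,0,0,0,0,0,0,-0.3])

```text
clock: 7.08
eef_pos: [0.3867, 0.1521, 0.1048]
tool_rot: [0.873, 0.488, -0.0, -0.0]
ft_force: [-0.2, -0.4, -2.8]
grip_width: 0.0552
```

```bash
python3 - <<'E'
from h import *
st(); 
for n in('scene','top'):
    p,d=vision.camera(n);cv2.imwrite(f'pics/{n}6.png',p[:,:,::-1])
p=cv2.imread('pics/scene6.png');cv2.imwrite('pics/s6c.png',cv2.resize(p[165:305,190:340],None,fx=4.2,fy=4.2,interpolation=cv2.INTER_CUBIC))
p=cv2.imread('pics/top6.png');cv2.imwrite('pics/t6c.png',cv2.resize(p[150:290,190:340],None,fx=4.2,fy=4.2,interpolation=cv2.INTER_CUBIC))
st()
E
```

```text
t 7.08 p [0.3867 0.1521 0.1048] yaw 58.39 z [-3.e-04 -1.e-04 -1.e+00] F [-0.2  -0.37 -2.77] T [0.   0.   0.02] w 0.05520
t 7.18 p [0.3871 0.1523 0.1049] yaw 58.25 z [ 2.e-04  1.e-04 -1.e+00] F [-0.51 -0.22 -2.76] T [ 0.02  0.02 -0.02] w 0.05578
```

View pics/s6c.png

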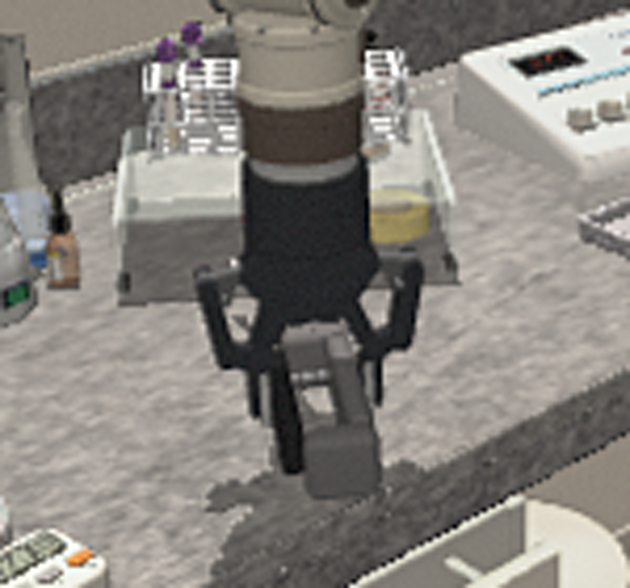

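View pics/t6c.png

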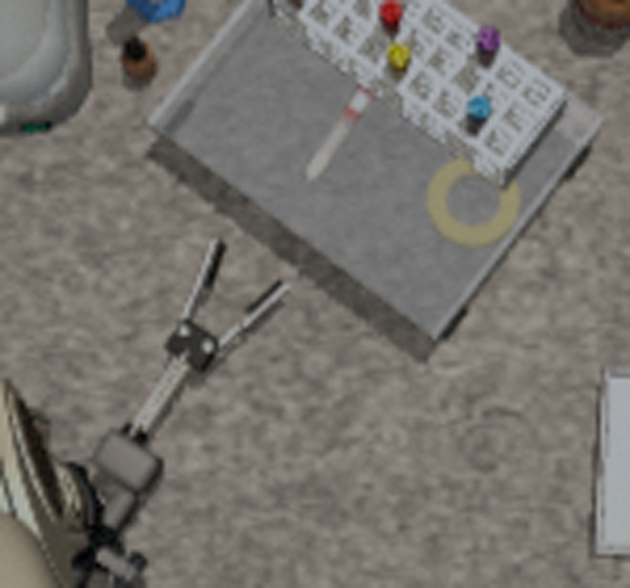

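```bash
python3 - <<'E'
from h import *
np.set_printoptions(precision=4,suppress=True)
f=lambda u,v,z: ray('top',(190+u/4.2,150+v/4.2),z)
a=f(216,243,.037);b=f(286,286,.037);s1=f(141,428,.048);s2=f(184,362,.048);p1=f(182,336,.052);p2=f(208,348,.052)
print('tips',a,b,(a+b)/2,'piv',(p1+p2)/2,p1,p2,'shaft',s1,s2)
v=(a+b)/2-(p1+p2)/2;print(np.degrees(np.arctan2(v[1],v[0])),np.hypot(*v[:2]))
v=s2-s1;print(np.degrees(np.arctan2(v[1],v[0])))
# expected
t=np.radians(-31.7);xr=np.array([np.cos(t),np.sin(t)]);yr=np.array([-xr[1],xr[0]])
T=np.array([.3870,.1522]);o=T-.010*xr+.0023*yr
print('origin',o,'pivexp',o+.167*xr,'jaw',o+.222*xr,'tip',o+.239*xr)
print('tube',f(312,178,.0065),f(364,92,.008))
E
```

```text
tips [0.5911 0.0593 0.037 ] [0.5608 0.0082 0.037 ] [0.5759 0.0338 0.037 ] piv [0.5172 0.0703 0.052 ] [0.5213 0.0796 0.052 ] [0.5131 0.061  0.052 ] shaft [0.4562 0.1064 0.048 ] [0.5034 0.0779 0.048 ]
-31.84353843879436 0.06918702124245904
-31.118135846190576
origin [0.3797 0.1594] pivexp [0.5218 0.0717] jaw [0.5686 0.0428] tip [0.583  0.0338]
tube [ 0.6466 -0.0067  0.0065] [ 0.712  -0.0436  0.008 ]
```

```bash
python3 - <<'E'
from h import *
np.set_printoptions(precision=4,suppress=True)
p,d=vision.camera('top'); m=vision.camera_model('top')
R,_=cv2.Rodrigues(m['rvec']);t=m['tvec'].ravel()
vv,uu=np.mgrid[0:420,0:560]
X=np.stack([(uu-m['mtx'][0,2])/m['mtx'][0,0]*d,(vv-m['mtx'][1,2])/m['mtx'][1,1]*d,d],-1)
W=(X-t)@R
np.save('pics/topW.npy',W)
print(np.round(W[150:290,190:340,2][70:110:2,0:30:2]*1000).astype(int))
# table plane check
print(np.median(W[245:285,300:325,2]))
def px(u,v):return int(round(150+v/4.2)),int(round(190+u/4.2))
for n,(u,v) in dict(block=(128,465),yoke=(192,342),jl=(204,280),jr=(250,318)).items():
    r,c=px(u,v); print(n,W[r-1:r+2,c-1:c+2,2].ravel()*1000)
E
```

```text
[[  -4    0   -4    0    4    6   -1    4    1   -2   -5   -1   -8    5
    -2]
 [   1   -7    1   -8    1    3   -1    0    1   -1   -2   -4    2    2
    -2]
 [  -6    5   -2    1    1   -8    0    1    3    1    1   -4    1   -3
     0]
 [   4   -4    1   -2   -5    2    2   -3    2   -4    1   -4    2    2
    -3]
 [   6   -6   -9   -4   -1    2    0   -6   -2  -10   -3   -5    2   -3
    -4]
 [   2    0   -2  -10    0   -8   -1    1   -3   -3   -6   -2   -1    2
     1]
 [   1   -3    2   -3    3   -4   -1    0    3    5   -6    0    3    4
     0]
 [   0    3    6    1    3   -3    0    5    0    4   -3   -5    1    2
     1]
 [  -1   -4    1    3   -1    3   -4   -7    1    0    0   -3   -1    2
     0]
 [   5    1    0 1539   -1    0   -3   -2   -2    4   -5   -1   -1    0
    -4]
 [ 453    2   -4    8    6   -3    4    0   -1   -5   -3    0    1    6
    -1]
 [ 465  439   -3   -1    6    1    5   -5   -4   -3    5    2   -1   -6
    -2]
 [ 469  456  433    3   -3   -7    1   -3   -6   -1    6   -4   -3    2
    -2]
 [ 477  463  452   -1   -1    4   -2   -4   -6   -3   -2    
[... 156 characters left out ...]
    0    0    1
     4]
 [ 485  485  470  450  414  350    5   -2   -1    2   -1    0    0   -3
    -2]
 [ 491  490  476  459  429  331   -2   -2    4    4    1    0   61   66
    65]
 [ 493  497  483  470  441  410    3    0   -2    2    1    2   77   68
    72]
 [ 497  497  491  470  452  419    2    2    0   -4    0   73   64   68
    65]]
-0.00038446106365953837
block [  69.4424   66.9309   68.3336   69.3029 1538.6991   65.2459   62.9817
   75.02     69.7944]
yoke [51.8198 56.8505 47.8881 55.5875 55.1175 54.2613 56.2796 61.2817 57.959 ]
jl [42.6608 43.738  34.1544 41.3008 45.5586 29.3798 -2.5545 35.3489  0.0652]
jr [48.1876 43.7292 38.5721 45.1285 37.5129  2.5174 39.913  -5.1124  1.2955]
```

```bash
python3 - <<'E'
from h import *
st(); plan((.4025,.1393,.0815),59.3,4,g=-.3,dec=4)
print(); plan((.510,.0755,.0815),59.3,8,g=-.3,start=(np.array((.4025,.1393,.0815)),Rt(59.3)))
E
```

```text
t 7.23 p [0.3871 0.1523 0.1048] yaw 58.26 z [ 2.e-04  1.e-04 -1.e+00] F [-0.19  0.07 -3.24] T [0.04 0.01 0.03] w 0.05583
-0.0008,0.005,0.0058,0,-0,-0.26,-0.3
-0.0008,0.005,0.0058,0,-0,-0.26,-0.3
-0.0008,0.005,0.0059,0,-0,-0.26,-0.3
-0.0007,0.0049,0.0058,0.01,-0.01,-0.26,-0.3
end [0.40251233 0.13934866 0.08154385] [ 8.69053639e-01  4.94717871e-01 -5.50091504e-06 -2.41796107e-06]

0,0.0156,0,0,0,0,-0.3
0,0.0156,0,0,0,0,-0.3
0,0.0156,0,0,0,0,-0.3
0,0.0156,0,0,0,0,-0.3
0,0.0157,0,0,0,0,-0.3
0,0.0156,0,0,0,0,-0.3
0,0.0157,0,0,0,0,-0.3
0,0.0156,0,0,0,0,-0.3
end [0.50998153 0.07548214 0.0815    ] [0.86906355 0.49470046 0.         0.        ]
```

Request:
drive_tool(steps=[-0.0008,0.005,0.0058,0,0,-0.3,-0.3,-0.0008,0.005,0.0058,0,0,-0.3,-0.3,-0.0008,0.005,0.0058,0,0,-0.3,-0.3,-0.0008,0.005,0.0058,0,0,-0.2,-0.3,0,0.015,0,0,0,0,-0.3,0,0.02,0,0,0,0,-0.3,0,0.015,0,0,0,0,-0.3,0,0,0,0,0,0,-0.3])

```text
clock: 7.9
eef_pos: [0.4488, 0.1126, 0.0811]
tool_rot: [0.869, 0.495, 0.001, 0.001]
ft_force: [0.8, -0.0, -2.5]
grip_width: 0.0558
```

```bash
cat > t.py <<'E'
from h import *
import sys
st(); p,d=vision.camera('top');n=sys.argv[1];cv2.imwrite(f'pics/{n}.png',p[:,:,::-1]);x,y,w,h=map(int,sys.argv[2:6]);f=float(sys.argv[6])
cv2.imwrite(f'pics/{n}c.png',cv2.resize(p[y:y+h,x:x+w,::-1],None,fx=f,fy=f,interpolation=cv2.INTER_CUBIC)); st()
E
python3 t.py t7 210 150 100 90 6.5
```

```text
t 7.90 p [0.4488 0.1126 0.0811] yaw 59.28 z [ 3.1e-03 -3.0e-04 -1.0e+00] F [ 0.84 -0.04 -2.47] T [ 0.03 -0.12  0.02] w 0.05577
t 7.95 p [0.447  0.113  0.0809] yaw 59.31 z [ 6.e-04  2.e-04 -1.e+00] F [-0.41  0.11 -1.02] T [-0.    0.04 -0.04] w 0.05561
```

View pics/t7c.png

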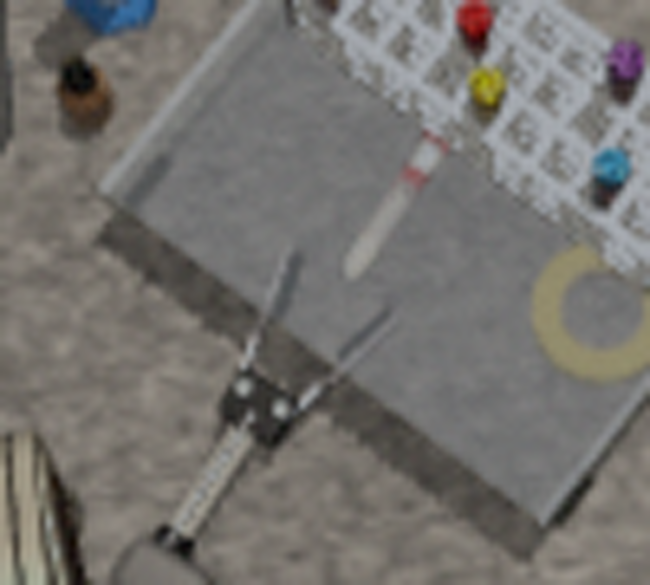

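```bash
cat > u.py <<'E'
from h import *
np.set_printoptions(precision=4,suppress=True)
f=lambda u,v,z: ray('top',(210+u/6.5,150+v/6.5),z)
p=(f(245,388,.031)+f(281,408,.031))/2; s=f(178,528,.031); t=(f(296,248,.019)+f(391,311,.019))/2
a=f(354,275,.0065); b=f(434,138,.008); 
def A(x,y): v=y-x; return np.degrees(np.arctan2(v[1],v[0])),np.hypot(*v[:2])
print('piv',p,'tip',t,'shaft->piv',A(s,p),'piv->tip',A(p,t),'s->t',A(s,t)); print('tube',a,b,A(a,b))
E
python3 u.py
```

```text
piv [0.5824 0.0323 0.031 ] tip [ 0.6419 -0.003   0.019 ] shaft->piv (np.float64(-31.212671475904866), np.float64(0.0720789535413644)) piv->tip (np.float64(-30.597772430360237), np.float64(0.06919574133936539)) s->t (np.float64(-30.911496613438405), np.float64(0.14127266179919767))
tube [ 0.6469 -0.0073  0.0065] [ 0.7142 -0.0438  0.008 ] (np.float64(-28.51613100285868), np.float64(0.07660222479587098))
```

Request:
drive_tool(steps=[0,0.01,0,0,0,0,-0.3,0,0.012,0,0,0,0,-0.3,0,0.012,0,0,0,0,-0.3,0,0.012,0,0,0,0,-0.3,0,0.012,0,0,0,0,-0.3,0,0.012,0,0,0,0,-0.3,0,0,0,0,0,0,-0.3,0,0,0,0,0,0,-0.3])

```text
clock: 8.62
eef_pos: [0.5066, 0.0778, 0.0814]
tool_rot: [0.869, 0.495, 0.0, -0.0]
ft_force: [-0.5, 0.5, -2.7]
grip_width: 0.0555
```

```bash
python3 t.py t8 210 150 100 90 6.5
```

```text
t 8.62 p [0.5066 0.0778 0.0814] yaw 59.37 z [ 1.e-04  3.e-04 -1.e+00] F [-0.46  0.49 -2.71] T [-0.    0.01  0.02] w 0.05554
t 8.67 p [0.5057 0.078  0.0812] yaw 59.41 z [-1.e-03  2.e-04 -1.e+00] F [-0.42  0.25 -2.13] T [-0.    0.01  0.05] w 0.05592
```

View pics/t8c.png

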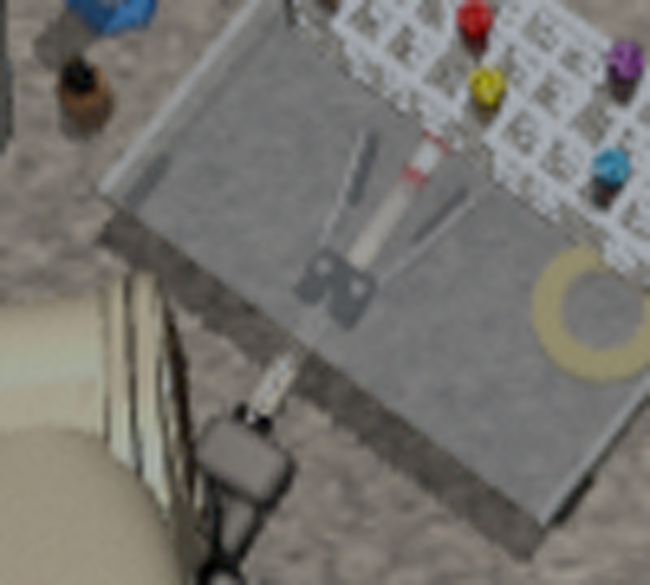

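Request:
drive_tool(steps=[0,0.004,0,0,0,0,-0.3,-0.0006,0,0,0,0,0,-0.27,-0.0006,0,0,0,0,0,-0.24,-0.0006,0,0,0,0,0,-0.21,-0.0006,0,0,0,0,0,-0.18,-0.0006,0,0,0,0,0,-0.15,0,0,0,0,0,0,-0.15,0,0,0,0,0,0,-0.15])

```text
clock: 9.33
eef_pos: [0.5077, 0.0737, 0.0815]
tool_rot: [0.868, 0.496, -0.0, -0.0]
ft_force: [0.4, -0.3, -1.8]
grip_width: 0.0492
```

```bash
python3 t.py t9 210 150 100 90 6.5
```

```text
t 9.33 p [0.5077 0.0737 0.0815] yaw 59.45 z [-0.  0. -1.] F [ 0.35 -0.28 -1.81] T [ 0.01 -0.04 -0.06] w 0.04925
t 9.38 p [0.5077 0.0737 0.0815] yaw 59.45 z [-0.  0. -1.] F [ 0.43  0.27 -1.93] T [-0.04 -0.02  0.02] w 0.04915
```

View pics/t9c.png

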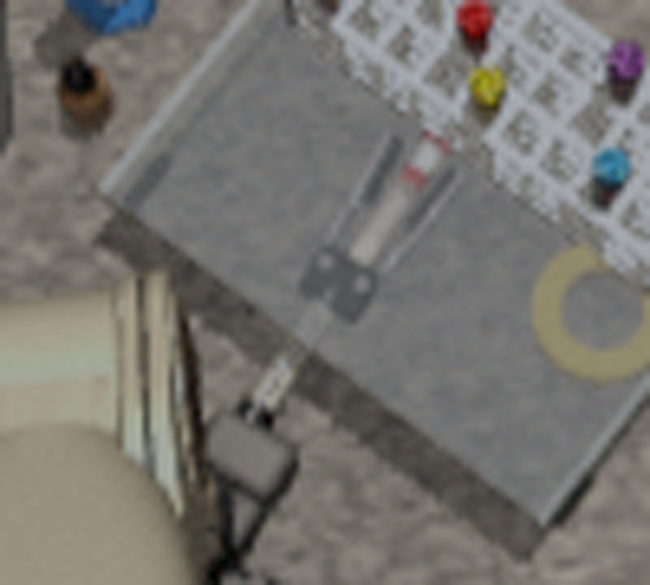

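```bash
cat > wd.py <<'E'
from h import *
import sys
n=int(sys.argv[1]); W=[];F=[]
for i in range(n):
    o=bot.get_obs();W.append(o['grip_width']);F.append(o['ft_force']);vision.camera('top') if i<n-1 else 0
W=np.array(W)*1000; print(np.round(W,2),'mean %.3f se %.3f'%(W.mean(),W.std()/n**.5),'F',np.mean(F,0).round(2)); st()
E
python3 wd.py 8
```

```text
[49.15 49.49 49.47 49.37 49.4  49.02 49.72 49.31] mean 49.366 se 0.071 F [ 0.11 -0.04 -2.25]
t 9.73 p [0.5078 0.0737 0.0815] yaw 59.44 z [ 0.  0. -1.] F [ 0.16 -0.42 -2.34] T [ 0.01  0.04 -0.01] w 0.04931
```

Request:
drive_tool(steps=[-0.0005,0,0,0,0,0,-0.13,-0.0005,0,0,0,0,0,-0.11,-0.0002,0,0,0,0,0,-0.1,0,0,0,0,0,0,-0.1,0,0,0,0,0,0,-0.1])

```text
clock: 10.15
eef_pos: [0.5071, 0.0726, 0.0815]
tool_rot: [0.868, 0.496, -0.0, -0.0]
ft_force: [-0.2, 0.3, -3.3]
grip_width: 0.0474
```

```bash
python3 wd.py 6;  python3 t.py t10 210 150 100 90 6.5
```

```text
[47.41 47.18 47.1  47.33 47.18 47.5 ] mean 47.285 se 0.059 F [-0.08  0.1  -2.39]
t 10.40 p [0.5072 0.0726 0.0815] yaw 59.44 z [-0. -0. -1.] F [-0.73 -0.   -2.3 ] T [-0.01  0.05 -0.03] w 0.04750
t 10.40 p [0.5072 0.0726 0.0815] yaw 59.44 z [-0. -0. -1.] F [-0.73 -0.   -2.3 ] T [-0.01  0.05 -0.03] w 0.04750
t 10.45 p [0.5072 0.0726 0.0815] yaw 59.44 z [-0.  0. -1.] F [-0.51 -0.72 -2.12] T [0.04 0.03 0.02] w 0.04739
```

View pics/t10c.png

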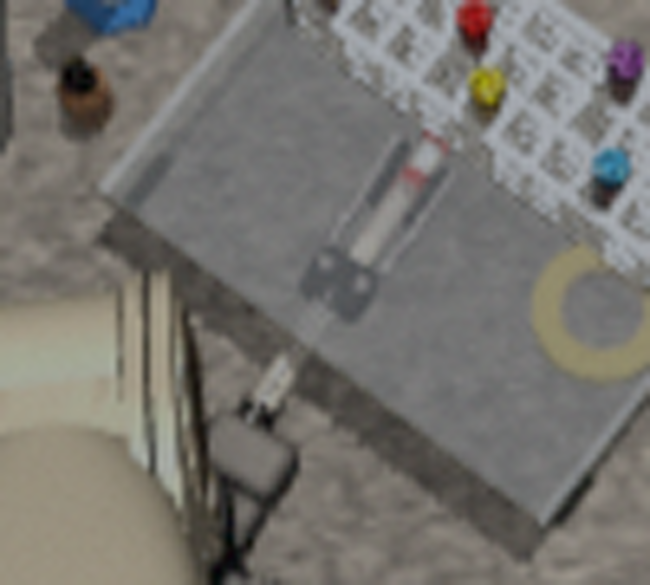

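Request:
drive_tool(steps=[0.0008,0,0,0,0,0,-0.14,0.0008,0,0,0,0,0,-0.18,0.0008,0,0.0005,0,0,0,-0.22,0.0008,0,0.0005,0,0,0,-0.26,0.0008,0,0.0005,0,0,0,-0.3,0.0008,0,0.0005,0,0,0,-0.34,0,0,0.0005,0,0,0,-0.36,0,0,0,0,0,0,-0.36])

```text
clock: 11.12
eef_pos: [0.5096, 0.0768, 0.0789]
tool_rot: [0.868, 0.496, -0.0, -0.0]
ft_force: [0.4, -0.6, -2.1]
grip_width: 0.058
```

```bash
python3 wd.py 6
```

```text
[58.03 58.25 58.07 58.39 57.94 58.51] mean 58.199 se 0.083 F [-0.16 -0.06 -2.24]
t 11.37 p [0.5096 0.0767 0.079 ] yaw 59.44 z [-0.  0. -1.] F [-0.16  0.02 -1.92] T [ 0.   -0.03  0.04] w 0.05851
```

Request:
drive_tool(steps=[0,0,0.0007,0,0,0,-0.37,0,0,0.0005,0,0,0,-0.38,0,0,0,0,0,0,-0.385,0,0,0,0,0,0,-0.385])

```text
clock: 11.7
eef_pos: [0.5096, 0.0767, 0.0778]
tool_rot: [0.868, 0.496, 0.0, 0.0]
ft_force: [0.7, 1.1, -2.5]
grip_width: 0.0592
```

```bash
python3 wd.py 10
```

```text
[59.16 58.89 59.3  59.03 59.34 59.27 59.11 58.88 59.4  59.28] mean 59.168 se 0.055 F [-0.03  0.08 -2.05]
t 12.15 p [0.5096 0.0767 0.0778] yaw 59.44 z [ 1.e-04  0.e+00 -1.e+00] F [-0.41 -0.15 -2.23] T [ 0.02 -0.06 -0.  ] w 0.05928
```

Request:
drive_tool(steps=[0,0,0,0,0,0,-0.41,0,0,0,0,0,0,-0.43,0,0,0,0,0,0,-0.44,0,0,0,0,0,0,-0.44])

```text
clock: 12.48
eef_pos: [0.5099, 0.0768, 0.0781]
tool_rot: [0.868, 0.496, 0.0, 0.0]
ft_force: [-0.6, -0.4, -0.5]
grip_width: 0.0612
```

```bash
python3 wd.py 14
```

```text
[61.21 61.54 61.69 61.61 61.5  61.49 61.79 61.67 61.36 61.77 61.79 61.37
 61.7  61.91] mean 61.599 se 0.051 F [-0.22 -0.04 -0.  ]
t 13.13 p [0.5096 0.0767 0.0778] yaw 59.44 z [ 0. -0. -1.] F [-0.48 -0.44 -0.55] T [ 0.02 -0.02  0.02] w 0.06191
```

Request:
drive_tool(steps=[0,0,0,0,0,0,-0.38,0,0,0,0,0,0,-0.34,-0.0008,0,-0.0005,0,0,0,-0.3,-0.0008,0,-0.0005,0,0,0,-0.26,-0.0008,0,0,0,0,0,-0.22,-0.0008,0,0,0,0,0,-0.18,-0.0008,0,0,0,0,0,-0.14,-0.0007,0,0,0,0,0,-0.11])

```text
clock: 13.8
eef_pos: [0.5073, 0.0727, 0.0801]
tool_rot: [0.868, 0.496, 0.0, 0.0]
ft_force: [-2.9, -1.1, 9.7]
grip_width: 0.0479
```

Request:
drive_tool(steps=[0,0,0,0,0,0,-0.1,0,0,0,0,0,0,-0.095,0,0,0,0,0,0,-0.095])

```text
clock: 14.05
eef_pos: [0.5072, 0.0725, 0.0802]
tool_rot: [0.868, 0.496, 0.0, 0.0]
ft_force: [-3.5, -2.4, 12.6]
grip_width: 0.0471
```

```bash
python3 wd.py 5; python3 t.py t11 250 155 45 40 14
```

```text
[47.07 47.05 47.17 47.4  46.89] mean 47.117 se 0.075 F [-4.03 -1.98 12.14]
t 14.25 p [0.5073 0.0725 0.0802] yaw 59.47 z [ 8.e-04 -4.e-04 -1.e+00] F [-3.96 -2.16 11.6 ] T [-0.37  0.95  0.33] w 0.04689
t 14.25 p [0.5073 0.0725 0.0802] yaw 59.47 z [ 8.e-04 -4.e-04 -1.e+00] F [-3.96 -2.16 11.6 ] T [-0.37  0.95  0.33] w 0.04689
t 14.30 p [0.5072 0.0725 0.0802] yaw 59.47 z [ 8.e-04 -4.e-04 -1.e+00] F [-4.52 -1.94 11.97] T [-0.4   0.94  0.31] w 0.04752
```

View pics/t11c.png

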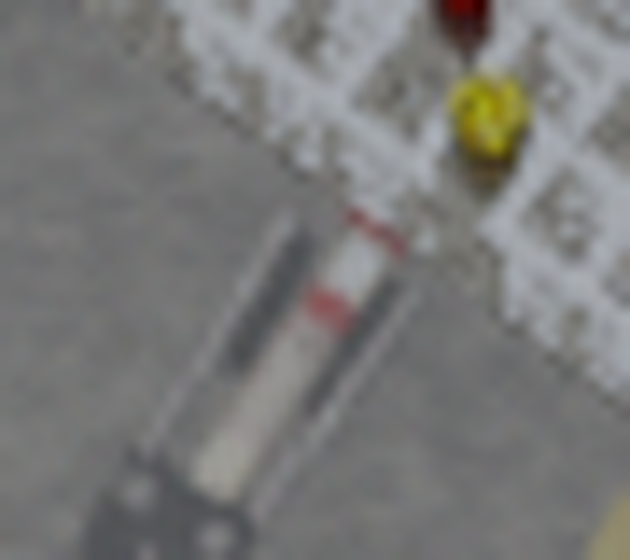

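Request:
drive_tool(steps=[0,0,-0.001,0,0,0,-0.095,-0.0002,0,-0.0005,0,0,0,-0.085,0,0,0,0,0,0,-0.085,0,0,0,0,0,0,-0.085])

```text
clock: 14.63
eef_pos: [0.5073, 0.0726, 0.0803]
tool_rot: [0.868, 0.496, 0.0, -0.0]
ft_force: [-0.4, 0.2, 3.1]
grip_width: 0.0466
```

```bash
python3 wd.py 6
```

```text
[46.6  47.11 46.59 46.39 46.54 46.36] mean 46.599 se 0.101 F [-0.65 -0.29  3.5 ]
t 14.88 p [0.5073 0.0726 0.0804] yaw 59.44 z [ 3.e-04  1.e-04 -1.e+00] F [-0.89 -0.49  4.  ] T [-0.12  0.13  0.05] w 0.04636
```

Request:
drive_tool(steps=[-0.0002,0,-0.0003,0,0,0,-0.078,0,0,0,0,0,0,-0.078,0,0,0,0,0,0,-0.078])

```text
clock: 15.13
eef_pos: [0.5071, 0.0724, 0.0805]
tool_rot: [0.868, 0.496, 0.0, -0.0]
ft_force: [0.4, 0.5, 0.6]
grip_width: 0.0461
```

```bash
python3 wd.py 6;python3 t.py t12 250 155 45 40 14
```

```text
[46.09 46.   46.44 46.29 46.4  46.32] mean 46.258 se 0.065 F [0.53 0.4  0.06]
t 15.38 p [0.5071 0.0724 0.0805] yaw 59.44 z [ 2.e-04  1.e-04 -1.e+00] F [ 1.1   0.57 -1.25] T [ 0.04 -0.22 -0.03] w 0.04632
t 15.38 p [0.5071 0.0724 0.0805] yaw 59.44 z [ 2.e-04  1.e-04 -1.e+00] F [ 1.1   0.57 -1.25] T [ 0.04 -0.22 -0.03] w 0.04632
t 15.43 p [0.5071 0.0724 0.0805] yaw 59.44 z [ 1.e-04  1.e-04 -1.e+00] F [ 0.7   0.45 -0.58] T [ 0.01 -0.23 -0.07] w 0.04641
```

View pics/t12c.png

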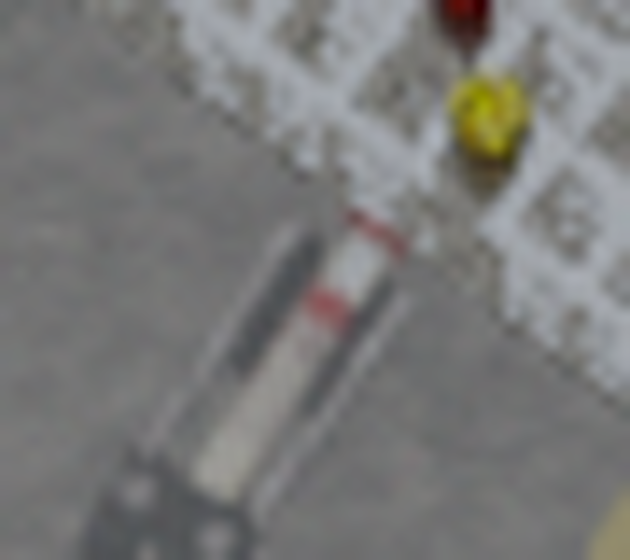

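Request:
drive_tool(steps=[-0.0001,0,-0.0003,0,0,0,-0.072,0,0,0,0,0,0,-0.072,0,0,0,0,0,0,-0.072])

```text
clock: 15.68
eef_pos: [0.5066, 0.0721, 0.0806]
tool_rot: [0.868, 0.496, -0.0, -0.0]
ft_force: [0.5, -0.2, -2.1]
grip_width: 0.0459
```

```bash
python3 wd.py 8
```

```text
[45.94 46.37 46.19 45.98 46.08 46.09 45.91 45.92] mean 46.059 se 0.053 F [ 0.21  0.05 -1.81]
t 16.03 p [0.5067 0.0723 0.0808] yaw 59.44 z [-6.e-04  1.e-04 -1.e+00] F [-0.14  0.4  -1.35] T [-0.04 -0.06  0.04] w 0.04592
```

Request:
drive_tool(steps=[-0.0001,0,0,0,0,0,-0.067,0,0,0,0,0,0,-0.067,0,0,0,0,0,0,-0.067])

```text
clock: 16.28
eef_pos: [0.5067, 0.0722, 0.0808]
tool_rot: [0.868, 0.496, -0.0, -0.0]
ft_force: [0.6, -0.3, -2.5]
grip_width: 0.0458
```

```bash
python3 wd.py 8
```

```text
[45.85 45.75 45.8  45.77 46.03 45.86 45.97 46.3 ] mean 45.915 se 0.060 F [ 0.02  0.03 -2.31]
t 16.63 p [0.5069 0.0721 0.0809] yaw 59.44 z [-1.e-04  0.e+00 -1.e+00] F [ 0.45  0.07 -2.57] T [ 0.02  0.04 -0.03] w 0.04630
```

Request:
drive_tool(steps=[0,-0.004,0,0,0,0,-0.067,0,-0.006,0,0,0,0,-0.067,0,-0.004,0,0,0,0,-0.067,0,0,0,0,0,0,-0.067])

```text
clock: 16.97
eef_pos: [0.4934, 0.0797, 0.0807]
tool_rot: [0.868, 0.496, -0.001, -0.0]
ft_force: [-0.5, 0.0, -2.4]
grip_width: 0.046
```

```bash
python3 t.py t13 250 155 45 40 14
```

```text
t 16.97 p [0.4934 0.0797 0.0807] yaw 59.49 z [-0.0017  0.     -1.    ] F [-0.46  0.01 -2.36] T [-0.01  0.05  0.01] w 0.04601
t 17.02 p [0.4941 0.0796 0.0808] yaw 59.49 z [-8.e-04 -1.e-04 -1.e+00] F [ 0.11  0.87 -1.98] T [0.01 0.02 0.05] w 0.04566
```

View pics/t13c.png

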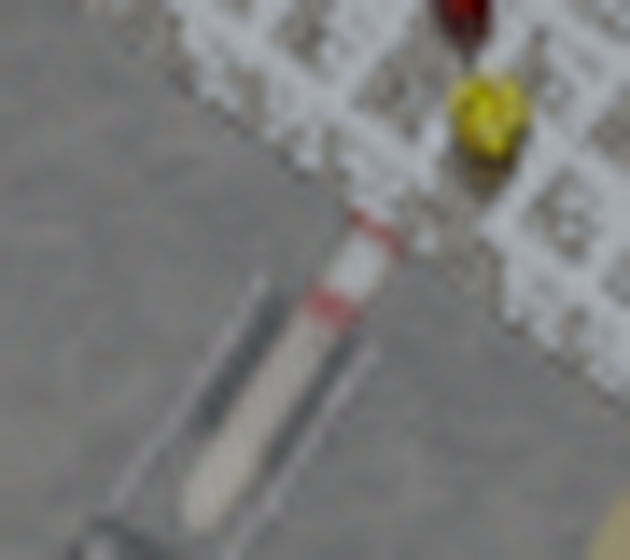

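Request:
drive_tool(steps=[-0.0003,0.004,0,0,0,0,-0.067,-0.0003,0.006,0,0,0,0,-0.067,-0.0003,0.0045,0,0,0,0,-0.067,0,0,0,0,0,0,-0.062,0,0,0,0,0,0,-0.06,0,0,0,0,0,0,-0.06])

```text
clock: 17.52
eef_pos: [0.5072, 0.0709, 0.0809]
tool_rot: [0.869, 0.496, 0.0, 0.0]
ft_force: [0.8, -0.4, -2.0]
grip_width: 0.0458
```

```bash
python3 wd.py 6; python3 t.py t14 250 155 45 40 14
```

```text
[45.77 45.4  45.58 45.34 45.27 45.41] mean 45.462 se 0.069 F [ 0.59 -0.22 -2.16]
t 17.77 p [0.5068 0.0712 0.081 ] yaw 59.45 z [ 1.e-04 -1.e-04 -1.e+00] F [-0.14  0.53 -2.25] T [-0.07 -0.12 -0.01] w 0.04541
t 17.77 p [0.5068 0.0712 0.081 ] yaw 59.45 z [ 1.e-04 -1.e-04 -1.e+00] F [-0.14  0.53 -2.25] T [-0.07 -0.12 -0.01] w 0.04541
t 17.82 p [0.5068 0.0712 0.081 ] yaw 59.45 z [ 1.e-04 -1.e-04 -1.e+00] F [-0.1  -0.12 -2.12] T [-0.15 -0.2  -0.02] w 0.04548
```

View pics/t14c.png

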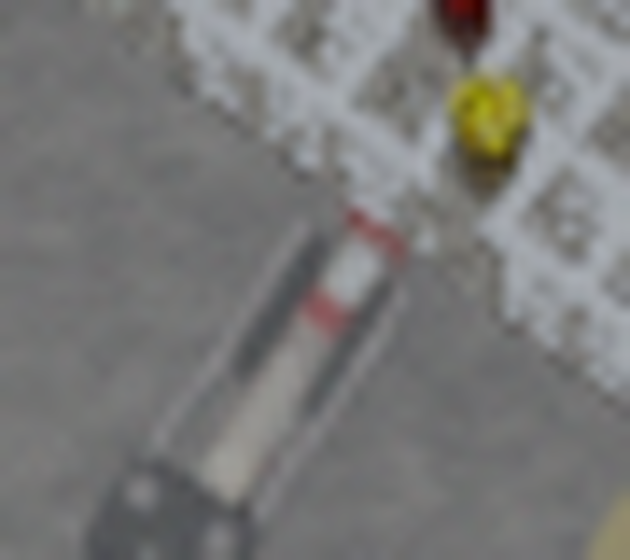

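Request:
drive_tool(steps=[0,0,0,0,0,0,-0.054,0,0,0,0,0,0,-0.054,0,0,0,0,0,0,-0.054])

```text
clock: 18.07
eef_pos: [0.5068, 0.0712, 0.0809]
tool_rot: [0.868, 0.496, -0.0, 0.0]
ft_force: [0.4, -0.4, -1.6]
grip_width: 0.0455
```

```bash
python3 wd.py 7
```

```text
[45.5  45.34 45.48 45.51 45.77 45.44 45.4 ] mean 45.491 se 0.047 F [-0.18 -0.19 -1.75]
t 18.37 p [0.5069 0.0711 0.0809] yaw 59.44 z [-0.  0. -1.] F [-0.29 -0.71 -1.97] T [-0.17 -0.13 -0.07] w 0.04540
```

Request:
drive_tool(steps=[0,0,0,0,0,0,-0.0575,0,0,0,0,0,0,-0.0575])

```text
clock: 18.53
eef_pos: [0.5069, 0.0711, 0.0809]
tool_rot: [0.868, 0.496, -0.0, -0.0]
ft_force: [-1.1, -0.2, -2.0]
grip_width: 0.0456
```

```bash
python3 wd.py 8
```

```text
[45.58 45.72 45.69 45.48 45.16 45.82 45.18 45.32] mean 45.492 se 0.083 F [-0.46 -0.38 -1.83]
t 18.88 p [0.5069 0.0711 0.0809] yaw 59.44 z [-1.e-04  0.e+00 -1.e+00] F [ 0.2  -0.91 -1.2 ] T [-0.16 -0.13 -0.05] w 0.04532
```

Request:
drive_tool(steps=[0,0,-0.002,0,0,0,-0.0575,0,0,-0.002,0,0,0,-0.0575,0,-0.004,0,0,0,0,-0.0575,0,-0.007,0,0,0,0,-0.0575,0,-0.006,0,0,0,0,-0.0575,0,0,0,0,0,0,-0.0575])

```text
clock: 19.38
eef_pos: [0.4902, 0.0804, 0.0845]
tool_rot: [0.868, 0.496, -0.001, -0.001]
ft_force: [-0.6, 0.6, -3.1]
grip_width: 0.0459
```

```bash
python3 t.py t15 250 155 45 40 14
```

```text
t 19.38 p [0.4902 0.0804 0.0845] yaw 59.51 z [-2.6e-03  1.0e-04 -1.0e+00] F [-0.62  0.63 -3.13] T [-0.02 -0.    0.  ] w 0.04587
t 19.43 p [0.491  0.0802 0.0847] yaw 59.50 z [-1.4e-03 -2.0e-04 -1.0e+00] F [ 0.87  0.25 -1.99] T [0.06 0.04 0.02] w 0.04543
```

View pics/t15c.png

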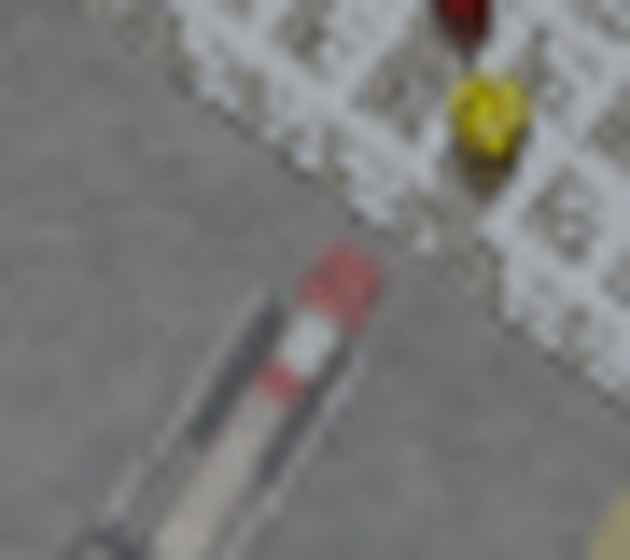

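Request:
drive_tool(steps=[0,-0.005,-0.0005,0,0,0,-0.0575,0,-0.01,0,0,0,0,-0.0575,0,-0.012,0,0,0,0,-0.0575,0,-0.012,0,0,0,0,-0.0575,0,-0.012,0,0,0,0,-0.0575,0,-0.01,0,0,0,0,-0.0575,0,-0.004,0,0,0,0,-0.0575,0,0,0,0,0,0,-0.0575])

```text
clock: 20.1
eef_pos: [0.4349, 0.1134, 0.0854]
tool_rot: [0.868, 0.496, -0.0, -0.0]
ft_force: [-0.0, -0.3, -2.9]
grip_width: 0.0455
```

```bash
python3 wd.py 4; python3 t.py t16 220 155 75 75 8
```

```text
[45.53 45.57 45.7  45.5 ] mean 45.575 se 0.038 F [ 0.01  0.06 -2.9 ]
t 20.25 p [0.4369 0.113  0.0857] yaw 59.44 z [ 1.3e-03  1.0e-04 -1.0e+00] F [-0.22 -0.57 -2.54] T [0.04 0.03 0.02] w 0.04550
t 20.25 p [0.4369 0.113  0.0857] yaw 59.44 z [ 1.3e-03  1.0e-04 -1.0e+00] F [-0.22 -0.57 -2.54] T [0.04 0.03 0.02] w 0.04550
t 20.30 p [0.437  0.1129 0.0856] yaw 59.42 z [ 1.1e-03  1.0e-04 -1.0e+00] F [ 0.7  -0.09 -1.59] T [-0.04  0.03  0.05] w 0.04523
```

View pics/t16c.png

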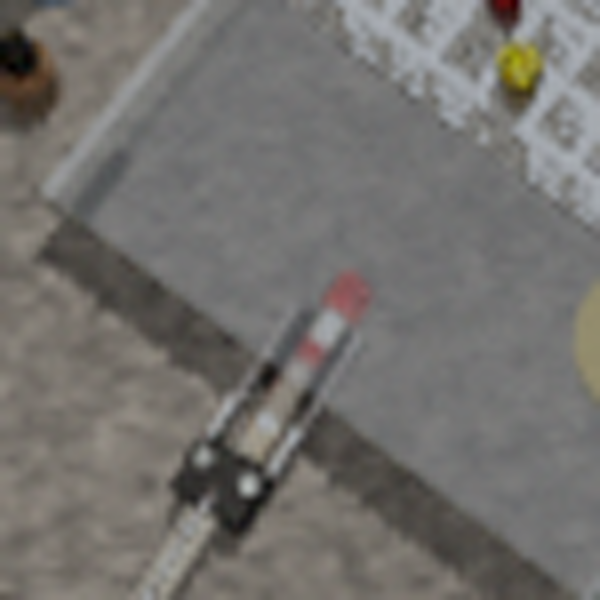

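Held well in the jaws; drawing it the rest of the way out.

Request:
drive_tool(steps=[0,-0.006,0,0,0,0,-0.0575,0,-0.011,0,0,0,0,-0.0575,0,-0.013,0,0,0,0,-0.0575,0,-0.013,0,0,0,0,-0.0575,0,-0.013,0,0,0,0,-0.0575,0,-0.01,0,0,0,0,-0.0575,0,-0.005,0,0,0,0,-0.0575,0,0,0,0,0,0,-0.0575])

```text
clock: 20.97
eef_pos: [0.3737, 0.1495, 0.0854]
tool_rot: [0.868, 0.497, -0.0, -0.0]
ft_force: [0.1, -0.1, -1.5]
grip_width: 0.0453
```

```bash
python3 t.py t17 200 165 85 80 7; python3 - <<'E'
from h import *
p,d=vision.camera('scene');cv2.imwrite('pics/s17.png',p[:,:,::-1])
E
```

```text
t 20.97 p [0.3737 0.1495 0.0854] yaw 59.56 z [-8.e-04 -2.e-04 -1.e+00] F [ 0.09 -0.05 -1.49] T [0.02 0.03 0.01] w 0.04532
t 21.02 p [0.3747 0.1494 0.0856] yaw 59.53 z [ 5.e-04 -1.e-04 -1.e+00] F [ 0.01  0.17 -2.22] T [0.01 0.07 0.03] w 0.04550
```

View pics/t17c.png

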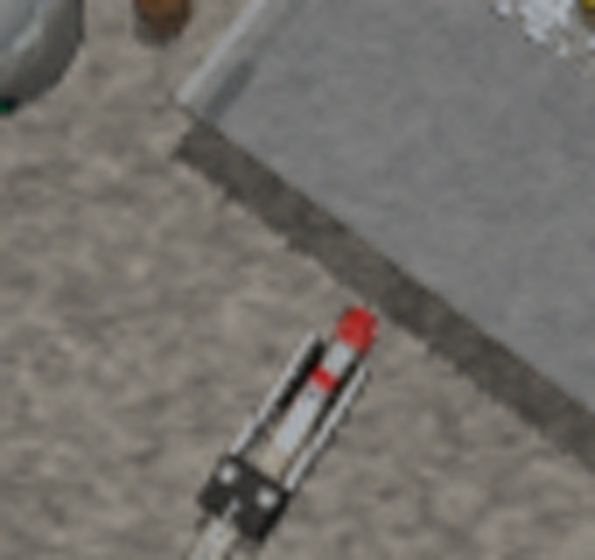

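Request:
drive_tool(steps=[0,-0.005,-0.003,0,0,0,-0.0575,0,-0.008,-0.006,0,0,0,-0.0575,0,-0.008,-0.012,0,0,0,-0.0575,0,-0.004,-0.014,0,0,0,-0.0575,0,0,-0.014,0,0,0,-0.0575,0,0,-0.014,0,0,0,-0.0575,0,0,-0.01,0,0,0,-0.0575,0,0,-0.004,0,0,0,-0.0575])

```text
clock: 21.73
eef_pos: [0.3542, 0.1621, 0.1643]
tool_rot: [0.869, 0.496, 0.002, 0.0]
ft_force: [1.0, -0.2, -2.2]
grip_width: 0.0454
```

```bash
python3 wd.py 4; python3 t.py t18 190 165 85 80 7; python3 - <<'E'
from h import *
p,d=vision.camera('scene');cv2.imwrite('pics/s18.png',cv2.resize(p[150:310,180:340,::-1],None,fx=3.7,fy=3.7,interpolation=cv2.INTER_CUBIC))
plan((.43,-.06,.16),0,18,g=-.0575)
E
```

```text
[45.36 45.43 45.04 45.66] mean 45.370 se 0.110 F [-0.04 -0.13 -2.55]
t 21.88 p [0.3535 0.1617 0.1626] yaw 59.43 z [ 6.e-04  4.e-04 -1.e+00] F [-0.38  0.67 -2.74] T [0.04 0.05 0.04] w 0.04566
t 21.88 p [0.3535 0.1617 0.1626] yaw 59.43 z [ 6.e-04  4.e-04 -1.e+00] F [-0.38  0.67 -2.74] T [0.04 0.05 0.04] w 0.04566
t 21.93 p [0.3532 0.1615 0.1621] yaw 59.43 z [-5.e-04 -1.e-04 -1.e+00] F [-1.26 -0.63 -2.6 ] T [-0.02  0.01 -0.02] w 0.04536
-0.0084,0.0099,0.0001,-0,0,3.3,-0.0575
-0.0078,0.0104,0.0001,-0,0,3.3,-0.0575
-0.0072,0.0108,0.0001,-0,0,3.3,-0.0575
-0.0066,0.0112,0.0001,-0,0.01,3.3,-0.0575
-0.0059,0.0116,0.0001,-0,0,3.3,-0.0575
-0.0053,0.0119,0.0001,-0,0.01,3.3,-0.0575
-0.0046,0.0122,0.0001,-0,0,3.3,-0.0575
-0.0038,0.0125,0.0001,-0,0.01,3.3,-0.0575
-0.0031,0.0127,0.0001,-0,0,3.3,-0.0575
-0.0024,0.0128,0.0001,-0,0.01,3.3,-0.0575
-0.0016,0.0129,0.0001,-0,0,3.3,-0.0575
-0.0009,0.013,0.0001,-0,0.01,3.3,-0.0575
-0.0002,0.013,0.0001,-0,0,3.31,-0.0575
0.0006,0.013,0.0001,-0,0.01,3.3,-0.0575
0.0014,0.013,0.0001,-0,0,3.31,-0.0575
0.0021,0.0129,0.0001,-0,0.01,3.3,-0.0575
0.0028,0.0127,0.0001,-0,0,3.31,-0.0575
0.0036,0.0125,0.0001,-0,0.01,3.3,-0.0575
end [ 0.43004137 -0.05998032  0.16002571] [ 9.99999999e-01  2.65267741e-05  2.05389302e-07 -3.67494228e-05]
```

View pics/t18c.png

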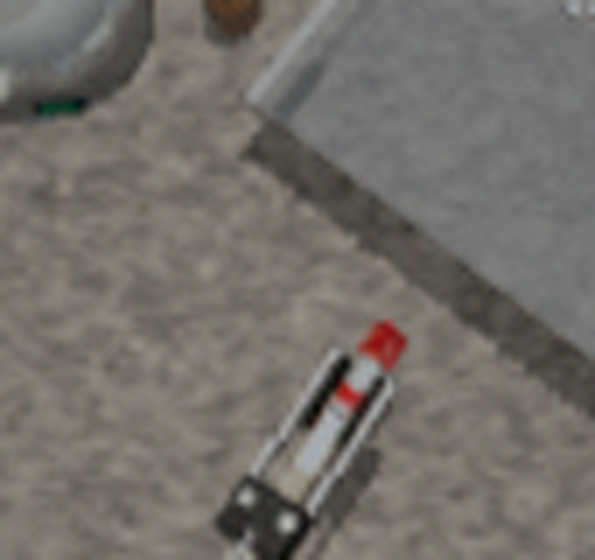

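View pics/s18.png

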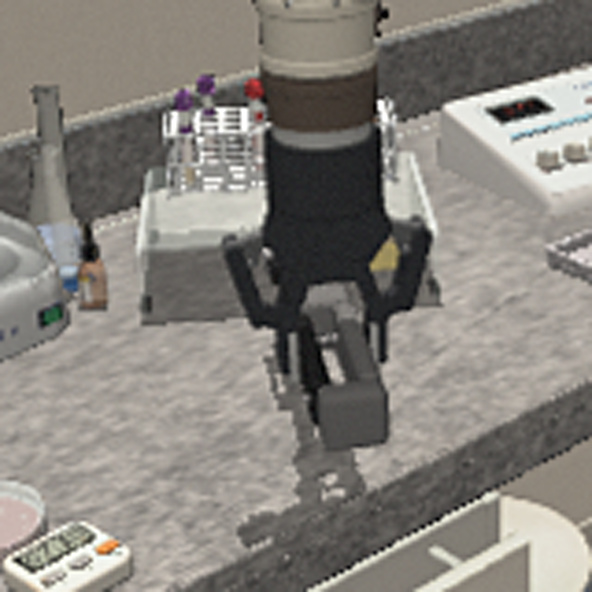

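Request:
drive_tool(steps=[-0.004,0.005,-0.003,0,0,2,-0.0575,-0.008,0.01,-0.004,0,0,3.3,-0.0575,-0.0075,0.0105,-0.004,0,0,3.3,-0.0575,-0.007,0.011,-0.004,0,0,3.3,-0.0575,-0.006,0.0115,-0.003,0,0,3.3,-0.0575,-0.0055,0.012,0,0,0,3.3,-0.0575,-0.005,0.012,0,0,0,3.3,-0.0575,-0.004,0.0125,0,0,0,3.3,-0.0575])

```text
clock: 22.65
eef_pos: [0.3855, 0.0685, 0.18]
tool_rot: [0.956, 0.293, -0.001, 0.0]
ft_force: [-0.8, -0.2, -3.3]
grip_width: 0.0457
```

Request:
drive_tool(steps=[-0.003,0.0125,0,0,0,3.3,-0.0575,-0.0025,0.013,0,0,0,3.3,-0.0575,-0.0015,0.013,0,0,0,3.3,-0.0575,-0.001,0.013,0,0,0,3.3,-0.0575,0,0.013,0,0,0,3.3,-0.0575,0.0005,0.013,0,0,0,3.3,-0.0575,0.0015,0.013,0,0,0,3.3,-0.0575,0.002,0.013,0,0,0,3.3,-0.0575])

```text
clock: 23.32
eef_pos: [0.4221, -0.0293, 0.1799]
tool_rot: [0.998, 0.067, -0.001, -0.0]
ft_force: [-0.3, 0.8, -3.3]
grip_width: 0.0455
```

```bash
python3 - <<'E'
from h import *
st(); plan((.432,-.093,.13),0,7,g=-.0575)
E
```

```text
t 23.32 p [ 0.4221 -0.0293  0.1799] yaw 7.66 z [-1.6e-03 -1.0e-04 -1.0e+00] F [-0.31  0.77 -3.25] T [ 0.06 -0.04  0.03] w 0.04550
0.0002,0.0092,0.0071,-0,0.01,1.09,-0.0575
0.0004,0.0092,0.0071,-0,0.01,1.1,-0.0575
0.0005,0.0092,0.0071,-0,0.01,1.09,-0.0575
0.0007,0.0092,0.0071,-0,0.01,1.1,-0.0575
0.0009,0.0092,0.0072,-0,0.02,1.09,-0.0575
0.0011,0.0091,0.0071,-0,0.01,1.1,-0.0575
0.0013,0.0091,0.0072,-0,0.02,1.09,-0.0575
end [ 0.43202474 -0.0929539   0.12995361] [ 1.00000000e+00  2.01895985e-05  7.59590980e-06 -7.42837902e-06]
```

Request:
drive_tool(steps=[0,0.009,0.004,0,0,1.2,-0.0575,0,0.009,0.007,0,0,1.1,-0.0575,0.0005,0.009,0.008,0,0,1.1,-0.0575,0.0005,0.009,0.008,0,0,1,-0.0575,0.0008,0.009,0.008,0,0,1,-0.0575,0.001,0.009,0.008,0,0,1,-0.0575,0.001,0.005,0.006,0,0,0,-0.0575,0,0,0,0,0,0,-0.0575])

```text
clock: 23.98
eef_pos: [0.4304, -0.0875, 0.1298]
tool_rot: [1.0, 0.013, -0.001, -0.0]
ft_force: [0.5, -0.2, -3.0]
grip_width: 0.0452
```

```bash
python3 wd.py 4; python3 t.py t19 280 215 130 80 6; python3 - <<'E'
from h import *
p,d=vision.camera('scene');cv2.imwrite('pics/s19.png',cv2.resize(p[150:290,260:420,::-1],None,fx=4,fy=4,interpolation=cv2.INTER_CUBIC))
E
```

```text
[45.15 45.29 45.42 45.57] mean 45.356 se 0.076 F [ 0.1   0.08 -2.68]
t 24.13 p [ 0.4311 -0.0866  0.1314] yaw 1.55 z [-2.e-04  3.e-04 -1.e+00] F [-0.22 -0.06 -2.1 ] T [0.06 0.08 0.01] w 0.04557
t 24.13 p [ 0.4311 -0.0866  0.1314] yaw 1.55 z [-2.e-04  3.e-04 -1.e+00] F [-0.22 -0.06 -2.1 ] T [0.06 0.08 0.01] w 0.04557
t 24.18 p [ 0.4313 -0.0865  0.1316] yaw 1.57 z [ 3.e-04  2.e-04 -1.e+00] F [ 0.26  0.65 -2.72] T [0.02 0.03 0.04] w 0.04540
```

View pics/t19c.png

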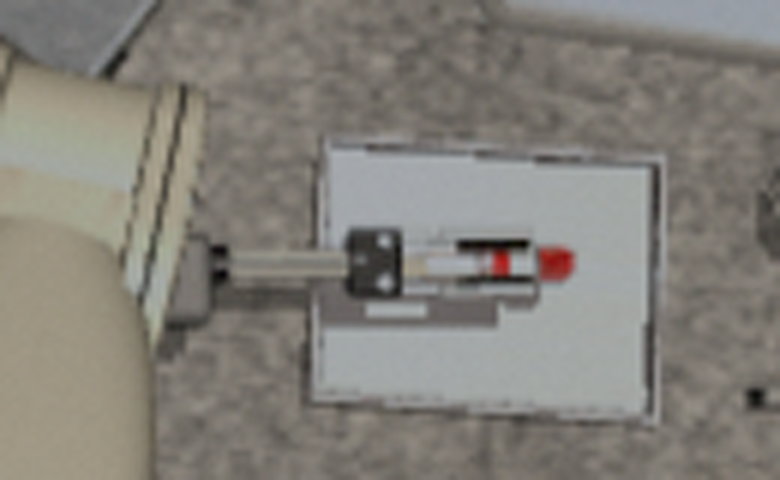

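View pics/s19.png

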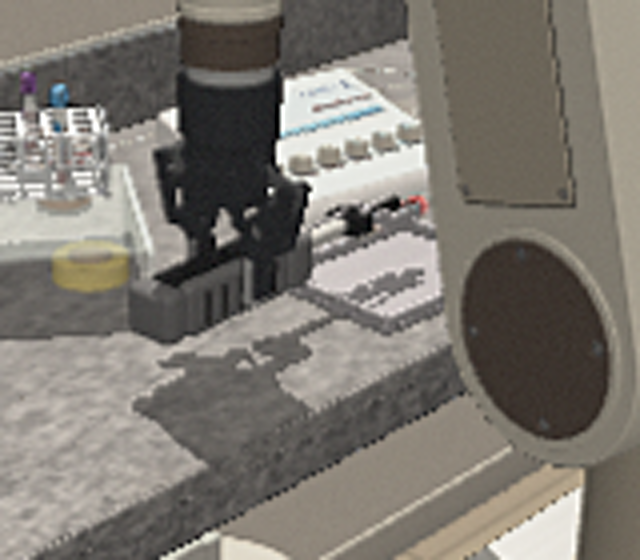

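Request:
drive_tool(steps=[-0.001,0.002,0.004,0.5,0,0.4,-0.0575,-0.001,0.002,0.006,0.5,0,0.4,-0.0575,-0.001,0.002,0.007,0.5,0,0.4,-0.0575,-0.001,0,0.007,0.5,0,0.4,-0.0575,0,0,0.005,0,0,0,-0.0575,0,0,0.003,0,0,0,-0.0575,0,0,0,0,0,0,-0.0575])

```text
clock: 24.82
eef_pos: [0.4265, -0.092, 0.0983]
tool_rot: [1.0, -0.001, -0.001, -0.018]
ft_force: [-0.5, -0.1, -2.5]
grip_width: 0.0456
```

```bash
python3 wd.py 2; python3 t.py t20 310 225 95 70 7
```

```text
[45.59 45.28] mean 45.436 se 0.108 F [-0.16 -0.09 -2.48]
t 24.87 p [ 0.4269 -0.0921  0.0988] yaw -0.06 z [-0.0016  0.0353 -0.9994] F [ 0.15 -0.04 -2.47] T [-0.04  0.01 -0.02] w 0.04528
t 24.87 p [ 0.4269 -0.0921  0.0988] yaw -0.06 z [-0.0016  0.0353 -0.9994] F [ 0.15 -0.04 -2.47] T [-0.04  0.01 -0.02] w 0.04528
t 24.92 p [ 0.4272 -0.0921  0.0992] yaw -0.05 z [-8.000e-04  3.500e-02 -9.994e-01] F [-0.68 -0.52 -1.59] T [-0.   -0.    0.04] w 0.04572
```

View pics/t20c.png

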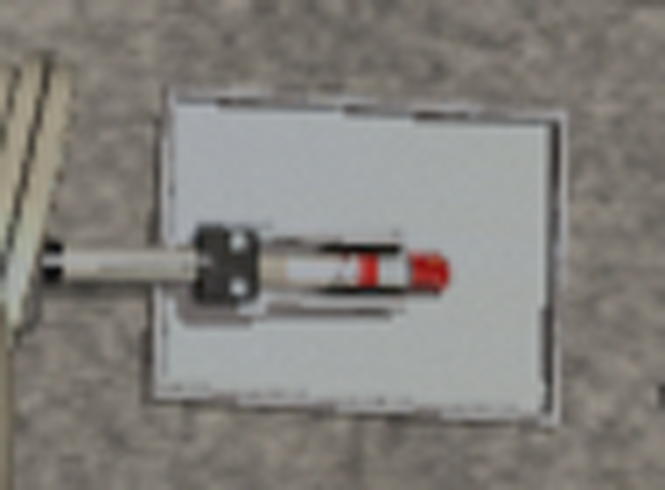

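Request:
drive_tool(steps=[0,0,0.002,0,0,0,-0.0575,0,0,0.0015,0,0,0,-0.0575,0,0,0.001,0,0,0,-0.0575,0,0,0,0,0,0,-0.0575])

```text
clock: 25.25
eef_pos: [0.4272, -0.0919, 0.0948]
tool_rot: [1.0, -0.0, -0.0, -0.017]
ft_force: [-0.4, -0.4, -2.4]
grip_width: 0.0454
```

```bash
python3 wd.py 4
```

```text
[45.4  45.05 45.1  45.38] mean 45.234 se 0.080 F [-0.33 -0.02 -2.87]
t 25.40 p [ 0.4273 -0.092   0.0949] yaw -0.06 z [-3.000e-04  3.490e-02 -9.994e-01] F [ 0.02  0.19 -2.7 ] T [0.01 0.02 0.  ] w 0.04538
```

Request:
drive_tool(steps=[0,0,0.001,0,0,0,-0.0575,0,0,0.001,0,0,0,-0.0575,0,0,0,0,0,0,-0.0575])

```text
clock: 25.65
eef_pos: [0.4271, -0.0919, 0.0927]
tool_rot: [1.0, -0.001, -0.0, -0.017]
ft_force: [-1.0, 1.1, -2.2]
grip_width: 0.0453
```

```bash
python3 wd.py 5
```

```text
[45.34 45.22 45.61 45.45 45.43] mean 45.410 se 0.057 F [-0.51  0.06 -2.73]
t 25.85 p [ 0.4272 -0.0919  0.0929] yaw -0.06 z [-5.000e-04  3.490e-02 -9.994e-01] F [ 0.52 -0.6  -2.43] T [-0.01 -0.05  0.03] w 0.04543
```

Request:
drive_tool(steps=[0,0,0.001,0,0,0,-0.0575,0,0,0,0,0,0,-0.0575])

```text
clock: 26.02
eef_pos: [0.4272, -0.0919, 0.0918]
tool_rot: [1.0, -0.0, -0.0, -0.017]
ft_force: [1.1, 0.8, -1.5]
grip_width: 0.0455
```

```bash
python3 - <<'E'
from h import *
F=[];T=[]
for i in range(5):
    o=bot.get_obs();F.append(o['ft_force']);T.append(o['ft_torque']);p,d=vision.camera('top')
print(np.mean(F,0).round(2),np.mean(T,0).round(3)); st()
m=vision.camera_model('top');R,_=cv2.Rodrigues(m['rvec'])
vv,uu=np.mgrid[0:420,0:560]
X=np.stack([(uu-m['mtx'][0,2])/m['mtx'][0,0]*d,(vv-m['mtx'][1,2])/m['mtx'][1,1]*d,d],-1);W=(X-m['tvec'].ravel())@R
np.set_printoptions(linewidth=200)
print((W[258:268,318:378,2]*1000).round().astype(int)[:, ::2])
E
```

```text
[ 0.39  0.21 -1.87] [-0.093 -0.009  0.019]
t 26.27 p [ 0.4273 -0.0919  0.0919] yaw -0.06 z [-2.000e-04  3.480e-02 -9.994e-01] F [ 0.83 -0.06 -2.37] T [-0.12 -0.07  0.02] w 0.04526
[[  -1    0   -4    0    1    6   -5   23    3    0   40   38   33   42   32   30   38   35   23   17   26   30   20    5    2    5    6    1    8    6]
 [  -5   -1    6   -4    0    2    2   16    6    2   39   38   36   35   23   24   28   29   20   20   24   24   25   23   28    2    8    2    4    2]
 [  32   30   28   29    1    0    1   12    6    1   35   41   36   41   -1    5    6   -1    3   27   22   28   23   30   25    1    7    3    3    8]
 [  39   33   36   40   37   31   33   34   35   34   37   32   36   35    3    1   -2    5   -2   26   21   25   27   27   19   15   12    2   -1    0]
 [  41   42   41   43   40   46   45   42   40   35   34   37   38   44   20   15 1539   16   18   14   18   14   11   17   13   19   22   20    7    4]
 [  31   34   33   34   36   30   34   33   40   37   39   38   35   39   17   21   16   15   15   22   16   18   20   16   19   22   15   10   -2    9]
 [  32   35   32   37   38   34   31   35   31   28   33   37   36   36   17   14   18   17   16   19   15   21   21   20   14   18   16   23    7    1]
 [   2   -6    5    1   -4   -2   -4   14   -2    3   37   35   41   39   13   17   17   16   21   20   14   13   19   14   20   17   17   14    0    3]
 [   3   -3   -1   -3    4   -4   -1   15   -1    8   37   37   36   33    2   -1    1    6    3   25   18   23   20   26   30   18   13   12    2    1]
 [  -2   -1    6    2    3    1    0   19    7   -1   28   37   38   35   32   30   27   34   25   25   24   17   28   26   27    1    4    4   -2    0]]
```

Request:
drive_tool(steps=[0,0,0,0,0,0,-0.065,0,0,0,0,0,0,-0.07,0,0,0,0,0,0,-0.08,0,0,0,0,0,0,-0.1,0,0,0,0,0,0,-0.13,0,0,0,0,0,0,-0.16,0,0,0,0,0,0,-0.2,0,0,0,0,0,0,-0.2])

```text
clock: 26.93
eef_pos: [0.4272, -0.0919, 0.0919]
tool_rot: [1.0, -0.001, -0.0, -0.017]
ft_force: [0.2, -0.3, -2.8]
grip_width: 0.0512
```

```bash
python3 t.py t21 310 225 95 70 7
```

```text
t 26.93 p [ 0.4272 -0.0919  0.0919] yaw -0.06 z [-4.000e-04  3.490e-02 -9.994e-01] F [ 0.25 -0.28 -2.85] T [-0.07 -0.   -0.02] w 0.05121
t 26.98 p [ 0.4272 -0.0919  0.0919] yaw -0.05 z [-4.000e-04  3.490e-02 -9.994e-01] F [ 0.14 -0.54 -2.44] T [ 0.01 -0.01  0.01] w 0.05111
```

View pics/t21c.png

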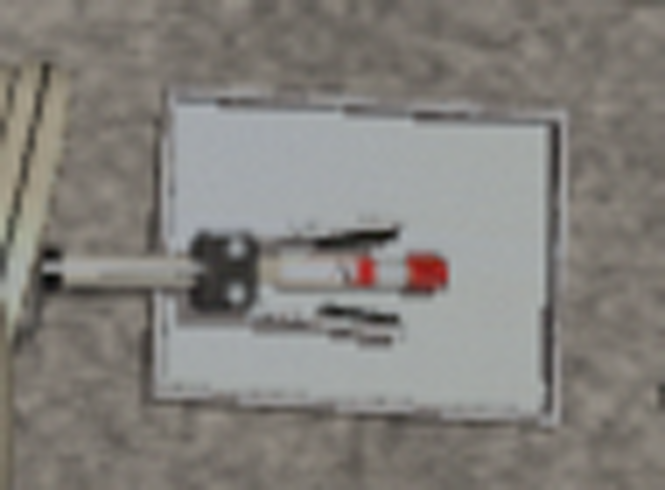

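Request:
drive_tool(steps=[0.001,0,0,0,0,0,-0.24,0.001,0,0,0,0,0,-0.28,0,0,0,0,0,0,-0.3,0,0,-0.003,0,0,0,-0.3,0,0,-0.008,0,0,0,-0.3,0,0,-0.012,0,0,0,-0.3,0,0,-0.014,-1,0,0,-0.3,0,0,-0.014,-1,0,0,-0.3])

```text
clock: 27.65
eef_pos: [0.4291, -0.0936, 0.1439]
tool_rot: [1.0, -0.001, -0.0, 0.0]
ft_force: [0.3, -0.3, -1.5]
grip_width: 0.0556
```

```bash
python3 t.py t22 250 215 155 80 5; python3 - <<'E'
from h import *
plan((.42,.10,.13),0,14,g=-.3)
E
```

```text
t 27.65 p [ 0.4291 -0.0936  0.1439] yaw -0.09 z [-7.e-04 -7.e-04 -1.e+00] F [ 0.32 -0.31 -1.5 ] T [ 0.04 -0.07 -0.05] w 0.05558
t 27.70 p [ 0.4308 -0.0937  0.1465] yaw -0.05 z [ 0.0042 -0.0022 -1.    ] F [ 1.14 -0.4  -0.4 ] T [-0.01 -0.05  0.  ] w 0.05579
-0.0008,-0.0138,0.0011,0.01,-0.02,-0,-0.3
-0.0008,-0.0138,0.0012,0.01,-0.02,-0,-0.3
-0.0008,-0.0138,0.0012,0.01,-0.02,-0,-0.3
-0.0008,-0.0138,0.0011,0.01,-0.02,-0,-0.3
-0.0008,-0.0139,0.0012,0.01,-0.02,-0.01,-0.3
-0.0008,-0.0138,0.0012,0.01,-0.02,-0,-0.3
-0.0008,-0.0139,0.0012,0.01,-0.02,-0.01,-0.3
-0.0008,-0.0138,0.0011,0.01,-0.01,-0,-0.3
-0.0008,-0.0139,0.0012,0.01,-0.02,-0.01,-0.3
-0.0007,-0.0138,0.0012,0.01,-0.01,-0,-0.3
-0.0008,-0.0139,0.0011,0.01,-0.02,-0.01,-0.3
-0.0007,-0.0138,0.0012,0.01,-0.01,-0,-0.3
-0.0008,-0.0139,0.0011,0,-0.02,-0.01,-0.3
-0.0007,-0.0138,0.0012,0.01,-0.01,-0,-0.3
end [0.42003145 0.09997807 0.12998213] [ 9.99999998e-01 -4.27775683e-05  4.78755625e-06 -3.88372575e-05]
```

View pics/t22c.png

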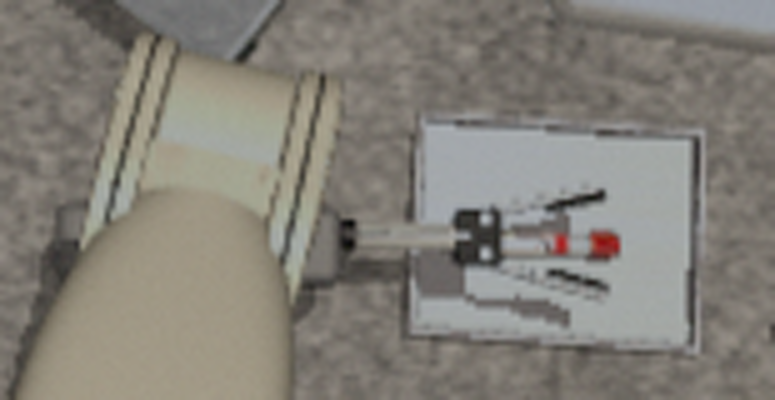

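Request:
drive_tool(steps=[0,-0.006,0,0,0,0,-0.3,-0.001,-0.013,0,0,0,0,-0.3,-0.001,-0.018,0,0,0,0,-0.3,-0.001,-0.02,0,0,0,0,-0.3,-0.001,-0.02,0,0,0,0,-0.3,-0.001,-0.02,0,0,0,0,-0.3,-0.001,-0.02,0,0,0,0,-0.3,-0.001,-0.02,0,0,0,0,-0.3])

```text
clock: 28.37
eef_pos: [0.4215, 0.0448, 0.1421]
tool_rot: [1.0, -0.0, -0.001, -0.0]
ft_force: [0.3, 0.7, -1.8]
grip_width: 0.0555
```

Request:
drive_tool(steps=[0,-0.02,0.004,0,0,0,-0.3,0,-0.018,0.008,0,0,0,-0.3,0,-0.014,0.01,0,0,0,-0.3,0,-0.008,0.012,0,0,0,-0.3,0,0,0.012,0,0,0,-0.3,0,0,0.008,0,0,0,-0.3,0,0,0.003,0,0,0,-0.3,0,0,0,0,0,0,-0.3])

```text
clock: 29.03
eef_pos: [0.4214, 0.1033, 0.0848]
tool_rot: [1.0, -0.001, -0.002, 0.0]
ft_force: [-0.2, -0.1, -2.1]
grip_width: 0.0554
```

```bash
python3 wd.py 3
```

```text
[55.41 55.37 55.26] mean 55.347 se 0.036 F [ 0.17  0.09 -2.12]
t 29.13 p [0.4225 0.1034 0.086 ] yaw -0.09 z [-5.e-04  1.e-04 -1.e+00] F [ 0.5   0.13 -2.19] T [-0.02  0.04  0.01] w 0.05526
```

Request:
drive_tool(steps=[0,0,0.003,0,0,0,-0.3,0,0,0.002,0,0,0,-0.3,0,0,0.001,0,0,0,-0.3,0,0,0,0,0,0,-0.3])

```text
clock: 29.47
eef_pos: [0.4224, 0.1034, 0.0798]
tool_rot: [1.0, -0.001, -0.0, -0.0]
ft_force: [0.0, -0.3, -1.7]
grip_width: 0.0554
```

Request:
drive_tool(steps=[0,0,0.001,0,0,0,-0.3,0,0,0,0,0,0,-0.3])

```text
clock: 29.63
eef_pos: [0.4224, 0.1035, 0.0788]
tool_rot: [1.0, -0.001, -0.0, -0.0]
ft_force: [0.9, 0.7, -2.9]
grip_width: 0.0556
```

```bash
python3 wd.py 4
```

```text
[55.65 55.96 55.56 55.43] mean 55.647 se 0.098 F [ 0.12  0.24 -2.21]
t 29.78 p [0.4224 0.1036 0.0789] yaw -0.06 z [-4.e-04  0.e+00 -1.e+00] F [-0.62 -0.04 -1.44] T [ 0.01 -0.04 -0.03] w 0.05543
```

Request:
drive_tool(steps=[0,0,0.0008,0,0,0,-0.32,0,0,0.0007,0,0,0,-0.34,0,0,0,0,0,0,-0.36,0,0,0,0,0,0,-0.36])

```text
clock: 30.12
eef_pos: [0.4226, 0.1036, 0.0774]
tool_rot: [1.0, -0.001, -0.0, -0.0]
ft_force: [0.2, 0.5, -1.6]
grip_width: 0.0579
```

```bash
python3 wd.py 3
```

```text
[57.86 58.18 58.14] mean 58.059 se 0.081 F [ 0.13 -0.24 -1.78]
t 30.22 p [0.4225 0.1036 0.0774] yaw -0.06 z [-3.e-04  1.e-04 -1.e+00] F [ 0.16 -0.76 -2.33] T [ 0.02 -0.05  0.02] w 0.05814
```

Request:
drive_tool(steps=[0,0,0.0007,0,0,0,-0.36,0,0,0.0006,0,0,0,-0.36,0,0,0,0,0,0,-0.36])

```text
clock: 30.47
eef_pos: [0.4225, 0.1036, 0.0772]
tool_rot: [1.0, -0.0, 0.0, -0.0]
ft_force: [-3.5, -1.9, 10.6]
grip_width: 0.0576
```

```bash
python3 wd.py 3
```

```text
[57.62 57.97 58.58] mean 58.058 se 0.229 F [-3.67 -1.48 10.6 ]
t 30.57 p [0.4225 0.1036 0.0772] yaw -0.05 z [ 2.e-04  3.e-04 -1.e+00] F [-4.05 -1.32 10.91] T [-0.22  0.7  -0.03] w 0.05858
```

On the table now. Opening and backing off.

Request:
drive_tool(steps=[0,0,-0.0006,0,0,0,-0.37,0,0,0,0,0,0,-0.4,0,0,0,0,0,0,-0.45,0,0,0,0,0,0,-0.6,0,0,0,0,0,0,-0.8,0,0,0,0,0,0,-1,0,0,0,0,0,0,-1,0,0,0,0,0,0,-1])

```text
clock: 31.23
eef_pos: [0.4224, 0.1036, 0.0766]
tool_rot: [1.0, -0.0, -0.0, 0.0]
ft_force: [-0.0, 0.7, -0.2]
grip_width: 0.0856
```

```bash
python3 - <<'E'
from h import *
st(); p,d=vision.camera('wrist');cv2.imwrite('pics/w30.png',p[:,:,::-1]);st()
E
```

```text
t 31.23 p [0.4224 0.1036 0.0766] yaw -0.06 z [-6.e-04 -0.e+00 -1.e+00] F [-0.01  0.74 -0.23] T [0.04 0.01 0.02] w 0.08559
t 31.28 p [0.4224 0.1036 0.0766] yaw -0.06 z [-6.e-04 -0.e+00 -1.e+00] F [ 0.79 -0.3  -0.59] T [-0.   -0.01  0.01] w 0.08547
```

View pics/w30.png

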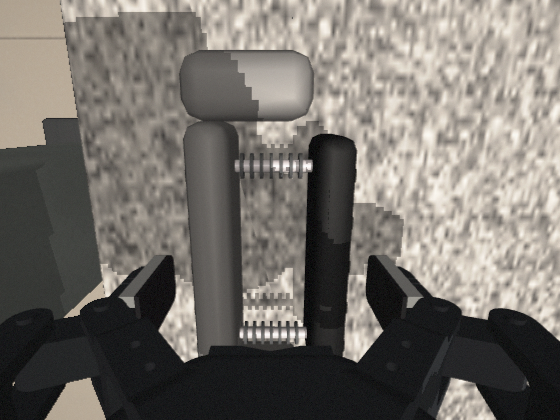

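Both fingers are clear of the bars; raise straight up, then move aside to look.

Request:
drive_tool(steps=[0,0,-0.006,0,0,0,-1,0,0,-0.012,0,0,0,-1,0,0,-0.02,0,0,0,-1,0,0,-0.025,0,0,0,-1,0,0,-0.03,0,0,0,-1,0,0,-0.03,0,0,0,-1,-0.01,0,-0.03,0,0,0,-1,-0.01,0,-0.02,0,0,0,-1])

```text
clock: 31.95
eef_pos: [0.4032, 0.1038, 0.253]
tool_rot: [1.0, -0.001, 0.002, -0.001]
ft_force: [0.3, 0.5, 0.5]
grip_width: 0.0855
```

Request:
drive_tool(steps=[-0.02,0,0,0,0,0,-1,-0.03,0,0,0,0,0,-1,-0.03,0,0,0,0,0,-1,-0.02,0,0,0,0,0,-1,0,0,0,0,0,0,-1,0,0,0,0,0,0,-1])

```text
clock: 32.45
eef_pos: [0.3019, 0.1037, 0.2503]
tool_rot: [1.0, -0.0, 0.001, -0.0]
ft_force: [0.7, -0.0, 0.4]
grip_width: 0.0856
```

```bash
python3 t.py t31 110 110 370 200 2.1; python3 - <<'E'
from h import *
p=cv2.imread('pics/t31.png');cv2.imwrite('pics/t31d.png',cv2.resize(p[220:300,315:445],None,fx=6,fy=6,interpolation=cv2.INTER_CUBIC))
p,d=vision.camera('scene');cv2.imwrite('pics/s31.png',cv2.resize(p[150:310,130:430,::-1],None,fx=2.6,fy=2.6,interpolation=cv2.INTER_CUBIC))
E
```

```text
t 32.45 p [0.3019 0.1037 0.2503] yaw -0.01 z [ 1.1e-03  4.0e-04 -1.0e+00] F [ 0.66 -0.01  0.42] T [-0.01 -0.12 -0.03] w 0.08555
t 32.50 p [0.3029 0.1039 0.2504] yaw -0.03 z [ 1.7e-03  6.0e-04 -1.0e+00] F [-0.2  -0.45 -0.08] T [-0.02 -0.    0.  ] w 0.08542
```

View pics/t31c.png

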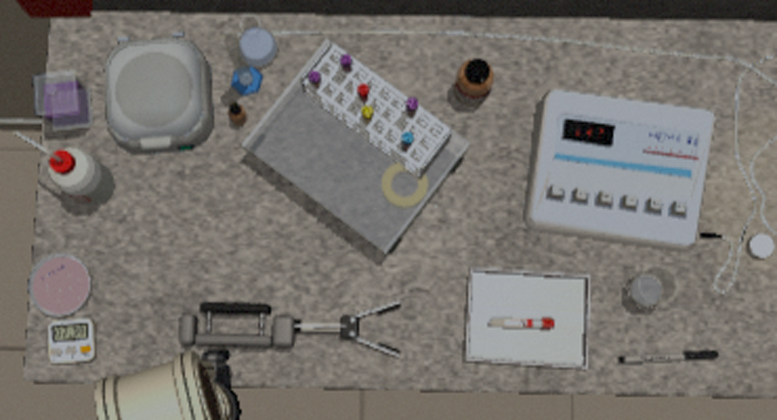

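View pics/t31d.png

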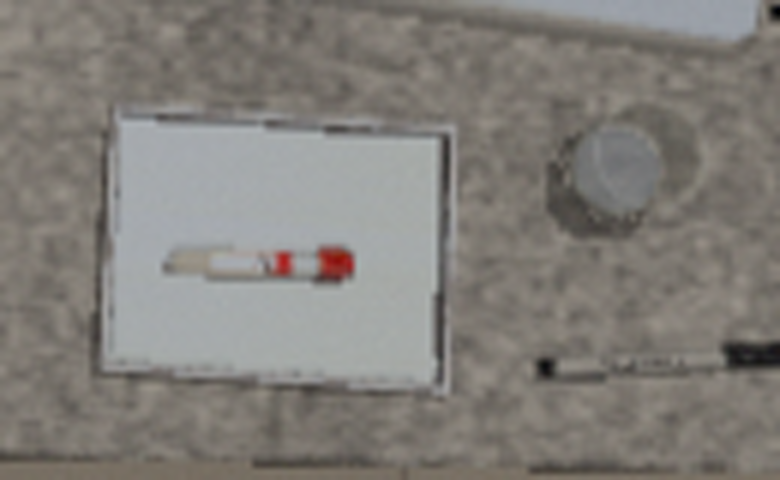

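View pics/s31.png

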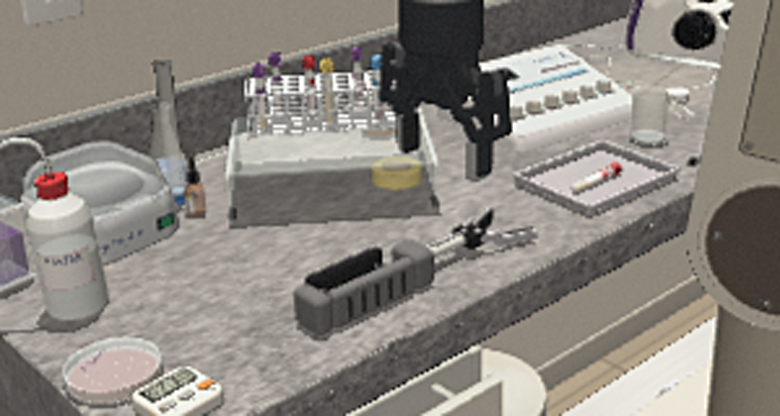

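Tube whole in the tray, reacher flat and clear of it, everything else undisturbed.

```bash
python3 -c "
from workcell import job_done
print(job_done())"
```

```text
the job is handed in; nothing more can be done
None
```

The tube is out from under the riser and lies in the steel tray. The reacher lies flat on the worktop, off the tray, with its trigger free. I handed the job in at about 32.5 s of the 54 s allowed.

- **Last pictures:** the top and scene views show the tube lying flat in the tray, with no damage visible. The riser, its rack, the tape roll and the other things look to be where they started. The gripper is open, about 25 cm up, and touches nothing.
- **Test pull:** my first pull came before the jaws had closed on the tube, so it stayed put. I slid the jaws back in and closed them further; after that the tube moved with the tool and stayed held all the way.
- **Re-gripping the tool:** while the jaws were round the tube I set the reacher down once, let go and took it up again, to see how finger width follows the command.
- **Not confirmed – pressure on the glass:** the state has no finger-force reading, so I could only judge it by when the finger width stopped shrinking. It stopped at about 45.5 mm. I briefly commanded about 0.26 mm further than that, then backed off to about 0.1 mm. I cannot rule out that this moment went over 8 N on the glass.
- **Release:** the cap was touching the tray floor when I opened the jaws. I estimate the glass end was about 5 mm above the floor and settled down from there.

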